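Tip washed bolts into the parts dryer and switch it on

TASK

Load the parts dryer with all the washed bolts and start it: turn the lidded dip basket over above the dryer's open well so that its lid drops open and the bolts fall in, and put the stray bolts from the bench mat into the well too. Stand the empty basket back upright on its drain tray with the lid shut, and only after that, with every bolt in the well, turn the dryer's dial to the two-dot notch, the second click clockwise from the off mark. Leave the paste tub, the spanner and the parts dish where they are.

Things in the scene. Friction and masses are not known exactly. Their poses are not given: they have to be found in the camera images.
- basket: steel dip basket with a hinged wire lid and 2 to 4 bolts in it, on the drain tray; 0.24 kg empty. Origin at its underside; z up, x from pouring lip (front) to hinge and handle (rear). Flat floor x=-45 to 41 mm, 4 mm thick; 120 mm wide (y). Front wall slopes out from x=-45 mm at the floor to the lip at x=-95, z=60 mm; rear wall at x=41 mm, 105 mm high. Only the handle rises above z=110 mm
- basket_grip (a point): middle of the basket's handle, an upright black grip block 30 mm (basket x) by 22 mm (basket y) by 72 mm high behind and above the rear wall, from z=118 to 190 mm; this point is at x=58, y=0, z=155 mm of the basket, axes as the basket
- lid (a joint): opening angle of the lid: 0 shut, 1.75 rad at most. It swings freely about the rear wall's top edge (basket x=41, z=105 mm, axis along y), is 146 mm long, and shuts by its own weight while the basket is upright. Tipped lip-down by more than 72 degrees (the handle's top going over towards the lip side), the basket lets it hang plumb from its hinge, so the mouth opens
- lid_edge (a point): middle of the lid's free edge, at the pouring lip when shut
- drain_tray: fixed shallow aluminium drain tray, 260 mm (x) by 200 mm (y), floor 4 mm above the bench, rim 12 mm high and 4 mm thick. Origin at its underside centre
- dryer: fixed bench-top parts dryer, a low grey cabinet 235 mm (x) by 310 mm (y) by 80 mm high; origin at its underside centre, x pointing away from its front. The open well takes the +y part of the top, a pale control plate with the black dial the -y part
- well (a point): centre of the floor of the dryer's well, 20 mm above the bench, axes as the dryer. The well is open above, 190 by 190 mm inside and 60 mm deep, its rim 80 mm above the bench
- dial (a joint): angle of the dryer's dial, growing clockwise seen from above: four sprung notches at 0 (off, a bar mark), 0.524 (one dot), 1.047 (two dots), 1.571 rad (three dots). Let go, it snaps into the nearest notch; turning takes under 0.2 N m. It starts at off or at one dot
- dial_grip (a point): on the dial's upright axis, 102 mm above the bench: middle of its raised grip bar, 50 mm long, 13 mm wide and 26 mm high (87 to 113 mm above the bench), on a 52 mm disc. This point's x axis lies along the bar and turns with it; a white line marks the pointer end, towards -x
- bolt0: M12 hex-head steel bolt, 70 mm long over all, shank 12 mm in diameter and 61 mm long, head 9 mm thick and 18 mm across flats, 60 g. Origin on its axis at mid length, x along the axis to the head; lying flat, its axis is about 8 mm up. It starts in the basket; it may be absent
- bolt1: M12 hex-head steel bolt, 70 mm long over all, shank 12 mm in diameter and 61 mm long, head 9 mm thick and 18 mm across flats, 60 g. Origin on its axis at mid length, x along the axis to the head; lying flat, its axis is about 8 mm up. It starts in the basket; it may be absent
- bolt2: M12 hex-head steel bolt, 70 mm long over all, shank 12 mm in diameter and 61 mm long, head 9 mm thick and 18 mm across flats, 60 g. Origin on its axis at mid length, x along the axis to the head; lying flat, its axis is about 8 mm up. It starts in the basket; it may be absent
- bolt3: M12 hex-head steel bolt, 70 mm long over all, shank 12 mm in diameter and 61 mm long, head 9 mm thick and 18 mm across flats, 60 g. Origin on its axis at mid length, x along the axis to the head; lying flat, its axis is about 8 mm up. It starts in the basket; it may be absent
- bolt4: M12 hex-head steel bolt, 70 mm long over all, shank 12 mm in diameter and 61 mm long, head 9 mm thick and 18 mm across flats, 60 g. Origin on its axis at mid length, x along the axis to the head; lying flat, its axis is about 8 mm up. It starts lying loose on the bench mat; it may be absent
- bolt5: M12 hex-head steel bolt, 70 mm long over all, shank 12 mm in diameter and 61 mm long, head 9 mm thick and 18 mm across flats, 60 g. Origin on its axis at mid length, x along the axis to the head; lying flat, its axis is about 8 mm up. It starts lying loose on the bench mat; it may be absent
- bolt6: M12 hex-head steel bolt, 70 mm long over all, shank 12 mm in diameter and 61 mm long, head 9 mm thick and 18 mm across flats, 60 g. Origin on its axis at mid length, x along the axis to the head; lying flat, its axis is about 8 mm up. It starts lying loose on the bench mat; it may be absent
- bolt7: M12 hex-head steel bolt, 70 mm long over all, shank 12 mm in diameter and 61 mm long, head 9 mm thick and 18 mm across flats, 60 g. Origin on its axis at mid length, x along the axis to the head; lying flat, its axis is about 8 mm up. It starts lying loose on the bench mat; it may be absent
- bolt8: M12 hex-head steel bolt, 70 mm long over all, shank 12 mm in diameter and 61 mm long, head 9 mm thick and 18 mm across flats, 60 g. Origin on its axis at mid length, x along the axis to the head; lying flat, its axis is about 8 mm up. It starts lying loose on the bench mat; it may be absent
- paste_tub: closed tub of assembly paste standing on the bench, 72 mm in diameter, 65 mm tall, origin at its underside; to be left alone
- spanner: spanner 190 mm long lying on the bench between the robot and the dryer, along its x axis; to be left alone
- parts_dish: round steel parts dish, 110 mm across, 30 mm high, origin at its underside; to be left alone

How it is judged:
By the outcome, as a careful person would: the job done as asked, in the order asked, and still so for the second after the job is handed in, with the robot touching nothing.
Of bolt0, bolt1, bolt2, bolt3 only 2 to 4 are there at a start; the rules pass over those that are not, and their reading is None.
Of bolt4, bolt5, bolt6, bolt7, bolt8 only 3 to 5 are there at a start; the rules pass over those that are not, and their reading is None.
At some moment in a run one of bolt4, bolt5, bolt6, bolt7, bolt8 may be knocked a few centimetres aside while the robot is not near it.
It also fails if it takes over 210 s, if anything falls off the work surface, if the arm or the gripper's body presses on something with over 40 N, if the wrist force passes 120 N, or if a joint passes its speed limit or range.

ROBOT

A 6-joint arm with a two-finger parallel gripper is mounted at the origin on the work surface. World frame = base frame: x ahead of the robot, y to its left, z up, the work surface at z = 0. Lengths are in mm, angles in rad, forces in N, time in s.
With the tool pointing down it reaches from about 275 to 750 mm from the base axis. Payload 10.2 kg.
Tool frame: the origin (TCP) lies on the centre line of the jaws, within the pads' length; the fingertips stand 17 mm ahead of it and the grasp point (between the pads) lies 2 mm behind it (ctrl.tip_extent is the distance from the TCP to the fingertips, in mm); z points along the fingers, y is the line along which they close (so a half turn about z gives the same grasp; the last joint's range is limited). The gripper opens to 85 mm and grips with 20 to 120 N. Pads are 22 mm wide; open, the fingers measure 114 mm over their backs; the gripper's body (76 mm by 85 mm) begins 54 mm behind the grasp point. The pads swing forward as they close: fully open they stand 13 mm farther back than shut.
Start: joints at [1.044, 0.313, 1.498, -0, 1.331, -0.223], TCP at [157.066, 500.961, 248.294] pointing down, gripper open.
Joint ranges: [-2.94, 2.94], [-0.97, 2.17], [0.19, 2.56], [-1.23, 4.37], [0.02, 3.11], [-2.88, 2.88]. Speed limits (rad/s): [2.39, 2.39, 3.01, 3.14, 3.14, 3.14].

INTERFACE

Orientations are given as a unit quaternion [w, x, y, z].
In Python, from rig import sensors, capture, ctrl, cut_out, place_of gives the robot as it stands.
- The arm moves only by the shell command python3 -m jog 'ROWS' [FORCE]. ROWS is JSON, a list of rows, each a list of 3 entries, a list of its own where there are three numbers: the shift along the world's x, y, z in mm, then the turn, a rotation vector about the world's x, y, z in degrees, then the closure, from 0 (fully open) to 1 (shut). A call has exactly 8 rows; each row is the pose to reach, as a shift and turn from the pose commanded when the call began; what a row does not reach only later rows make up. A row lasts 1/12 s, in which the tool goes at most 41.7 mm and 7.16 degrees, less where a joint would pass 70% of its speed; a pose out of reach is approached as far as the arm can. A call with a gripper value outside its range is refused whole. The fingers move at their own pace and stop on an object; FORCE is the grip in N (left out, the last holds). Time passes only in rows, so rows that repeat a pose let the fingers close, or fill a call up. It gives the time, the measured TCP pose, the force and the opening at its end, in the units of the state.
- sensors.sense(): the state, without advancing time (a new reading comes with each control period).
- capture(name): name is "scene" or "top"; returns a dict with "color" (480x640x3 uint8, blue, green, red), "z_map" (480x640 float32, mm along the optical axis (not along the pixel's ray), 0 where there is no reading), "camera_matrix" (3x3 intrinsics, pixels), "k1" (the pictures are not rectified: a ray, as slopes to the right and down, at radius r is drawn at 1 + k1 r^2 times it, then the intrinsics apply), "R" (3x3) and "t" (3): a world point X has camera coordinates R X + t. Camera axes: x right, y down, z forward; pixel columns grow to the right and rows downward; lengths in mm; the calibration is good to about 2 mm. A picture is of the moment at which its call begins.
- ctrl.finish_job(): hands the job in, once; it reports no verdict.
Trained networks look in a picture, given as the dict that the camera call returned (one of the last four; its "shot" number tells which), for a name from the list of things; names that differ only in an ending like _2 or _b are one class to them, and where a whole thing is asked for, a point or a joint stands for the part that bears it (a point fixed in the world has none). Each returns a list of dicts, best first, with "p" (0 to 1); they miss things now and then, are a little off and sometimes report something else, mostly with a low value. They report only what shows in the picture. A call takes as long as a camera call.
- cut_out(picture, query): "region" (480x640 bool, what is visible of it) and "box" ([left, top, right, bottom] in pixels, round what is visible of it).
- place_of(picture, query): "centre" ([row, column] in pixels: a listed point, or the origin of a listed thing).
The state is a dict: "time_s": time; "joints": joint angles; "dq": joint speeds; "tau": joint torques, N m; "eef_pos": TCP position; "ee_rot": TCP orientation; "force": force on the tool from outside, world axes, zero at the start; "wrist_torque": the same for the moment, N m; "grip_width": opening from 0.0 (shut) to 1.0 (fully open).
Only numpy, scipy, OpenCV 4.12 (cv2) and the standard library are available. Lean on these libraries where they do the work, as an engineer would, in place of code of your own. Each camera call takes 0.05 s, during which the arm holds its last target. There are 200 camera calls.

## Working session

There is one attempt and no reset: what is moved stays moved. The work goes in short steps, Python scripts to look and compute and a shell command to move; the robot and the scene stay as the last step left them, time stands still between calls to the robot, and variables do not carry over. Pictures are saved under pics/ and viewed, on a budget of 14 in all, crops included, one or two more only if the job needs it, and the job is handed in when it is done.

```bash
ls; mkdir -p pics; cat > h.py <<'E'
import numpy as np, cv2
from rig import sensors, capture, ctrl, cut_out, place_of
def ray(p,u,v):
    K=p["camera_matrix"]; a=np.array([(u-K[0,2])/K[0,0],(v-K[1,2])/K[1,1]]); s=a.copy()
    for _ in range(20): s=a/(1+p["k1"]*(s@s))
    return np.array([s[0],s[1],1.])
def world(p,u,v,z=None):
    "pixel -> world; by depth, or on plane z"
    d=ray(p,u,v); R=np.array(p["R"]);t=np.array(p["t"]).ravel()
    if z is None:
        return R.T@(d*p["z_map"][int(round(v)),int(round(u))]-t)
    c=-R.T@t; w=R.T@d
    return c+w*(z-c[2])/w[2]
def pix(p,X):
    R=np.array(p["R"]);t=np.array(p["t"]).ravel();c=R@np.array(X,float)+t
    s=c[:2]/c[2]; s=s*(1+p["k1"]*(s@s)); K=p["camera_matrix"]
    return K[0,0]*s[0]+K[0,2],K[1,1]*s[1]+K[1,2]
def cloud(p,m):
    v,u=np.nonzero(m&(p["z_map"]>0)); return np.array([world(p,a,b) for a,b in zip(u,v)])
E
python3 - <<'E'
from h import *
s=sensors.sense();print({k:np.round(v,3).tolist() for k,v in s.items()})
for n in("scene","top"):
    p=capture(n); cv2.imwrite(f"pics/{n}1.png",p["color"])
    print(n,p["k1"],-np.array(p["R"]).T@np.array(p["t"]).ravel())
    for q in ["basket","basket_grip","lid_edge","drain_tray","dryer","well","dial_grip","paste_tub","spanner","parts_dish","bolt4"]:
        try:r=place_of(p,q)
        except Exception as e: print(q,e);continue
        for x in r[:8 if q=="bolt4" else 1]:
            v,u=x["centre"]
            print(q,round(x["p"],2),np.round([u,v]),np.round(world(p,u,v)))
E
```

```text
pics
{'time_s': 0.0, 'joints': [1.044, 0.313, 1.498, -0.0, 1.331, -0.223], 'dq': [0.001, -0.001, -0.0, 0.001, -0.0, -0.001], 'tau': [-0.0, -41.228, -25.974, -0.0, 0.004, 0.0], 'eef_pos': [156.949, 500.738, 247.729], 'ee_rot': [-0.0, 0.151, 0.988, -0.001], 'force': [0.173, -0.557, 0.038], 'wrist_torque': [0.034, 0.004, 0.046], 'grip_width': 0.998}
scene -0.08731304255148428 [971.00926416 598.66469504 890.32782475]
basket 0.96 [470. 379.] [507. 373.  80.]
basket_grip 0.95 [483. 360.] [527. 390. 185.]
lid_edge 0.71 [490. 329.] [393. 315.  73.]
drain_tray 0.89 [468. 389.] [501. 374.  38.]
dryer 0.82 [270. 234.] [ 605. -196.   24.]
well 0.72 [276. 239.] [ 602. -177.   21.]
dial_grip 0.7 [253. 175.] [ 579. -324.  110.]
paste_tub 0.63 [310. 393.] [758. 231.  66.]
spanner 0.94 [370. 233.] [389. -79.   8.]
parts_dish 0.79 [236. 169.] [ 552. -506.    1.]
bolt4 0.74 [356. 317.] [570. 112.  13.]
bolt4 0.73 [376. 296.] [499.  90.  11.]
bolt4 0.64 [474. 381.] [971. 599. 890.]
bolt4 0.5 [470. 374.] [503. 367.  85.]
bolt4 0.5 [301. 334.] [689.  83.  11.]
bolt4 0.47 [395. 282.] [439.  82.  14.]
bolt4 0.46 [327. 329.] [637. 104.  15.]
top -0.058336692041837314 [ 499.29205735  -42.94879964 1332.47199896]
basket 0.57 [157. 290.] [456. 363.  11.]
basket_grip 0.93 [128. 270.] [507. 373. 193.]
lid_edge 0.87 [175. 325.] [364. 320.   1.]
drain_tray 0.19 [260. 224.] [623.  93.  -1.]
dryer 0.91 [381. 234.] [ 591. -224.   26.]
well 0.73 [365. 232.] [ 595. -183.   18.]
dial_grip 0.68 [429. 236.] [ 576. -328.  112.]
paste_tub 0.83 [216. 183.] [724. 196.  65.]
spanner 0.81 [326. 311.] [391. -76.   1.]
parts_dish 0.6 [489. 250.] [ 543. -514.    2.]
bolt4 0.59 [261. 277.] [485.  93.   4.]
bolt4 0.58 [266. 302.] [419.  79.   2.]
bolt4 0.55 [254. 246.] [567. 109.  12.]
bolt4 0.52 [163. 285.] [468. 345.  23.]
bolt4 0.49 [264. 202.] [681.  82.  11.]
bolt4 0.44 [256. 224.] [625. 103.   3.]
```

View pics/scene1.png

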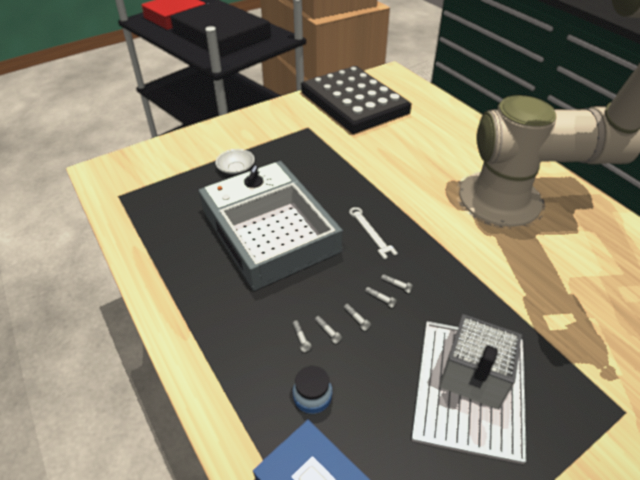

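View pics/top1.png

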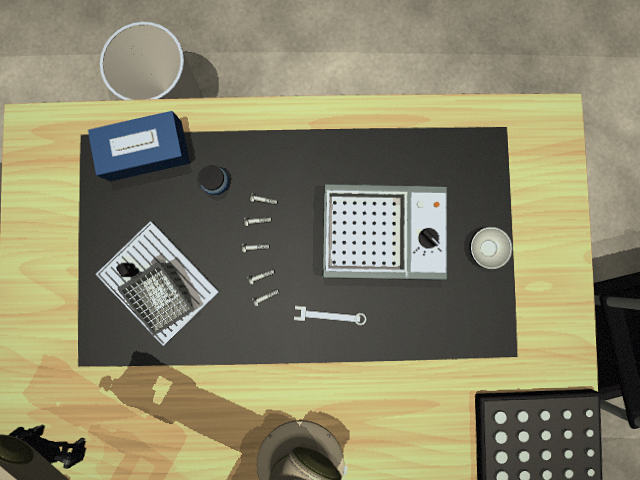

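The scene view shows the dryer with its well at about (276,239), the dial at (253,175), five strays from (302,335) to (396,283), and the basket on the tray at (480,360) with its handle to the rear. The top view matches: the strays lie in a column near column 260, rows 199–297. Next I measure the bolt axes, the basket yaw and the dial.

```bash
cat >> h.py <<'E'
def bolts(p,kmin=.3,z=8):
    out=[]
    for r in cut_out(p,"bolt4"):
        v,u=np.nonzero(r["region"])
        if r["p"]<kmin or len(u)<15: continue
        X=np.array([world(p,a,b,z)[:2] for a,b in zip(u,v)]); c=X.mean(0)
        w,V=np.linalg.eigh(np.cov((X-c).T)); d=V[:,1]; s=(X-c)@d
        mid=c+d*(s.max()+s.min())/2
        out.append((r["p"],mid,np.degrees(np.arctan2(d[1],d[0]))%180,np.ptp(s),r["box"]))
    return out
E
python3 - <<'E'
from h import *
print([a for a in dir(ctrl) if a[0]!='_'],ctrl.tip_extent)
for n in("top","scene"):
    p=capture(n)
    for b in bolts(p): print(n,round(b[0],2),b[1].round(),b[2].round(),b[3].round(),b[4])
    for q in("basket","drain_tray","dial_grip"):
        for r in cut_out(p,q)[:1]:
            X=cloud(p,r["region"]); 
            print(n,q,r["p"],len(X),X.min(0).round(),X.max(0).round())
            if q=="basket":
                H=X[X[:,2]>150]; print(" handle",len(H),np.median(H,0).round(),H[:,2].max())
                L=X[(X[:,2]>50)&(X[:,2]<122)]; print(" lidrect",cv2.minAreaRect(L[:,:2].astype(np.float32)))
            if q=="drain_tray": print(" rect",cv2.minAreaRect(X[X[:,2]<30][:,:2].astype(np.float32)))
    im=cv2.resize(p["color"][205:265,400:450] if n=="top" else p["color"][310:410,430:535],None,fx=8 if n=="top" else 4.4,fy=8 if n=="top" else 4.4,interpolation=cv2.INTER_CUBIC)
    cv2.imwrite(f"pics/c_{n}.png",im)
a=cv2.imread("pics/c_top.png");b=cv2.imread("pics/c_scene.png")
h=440;a=cv2.resize(a,(366,h));b=cv2.resize(b,(430,h));cv2.imwrite("pics/c2.png",np.hstack([a,b])[:,:800])
E
```

```text
['PlanningError', 'finish_job', 'tip_extent'] 17.0
top 0.7 [563. 108.] 94.0 66.0 [239.8, 243.4, 270.1, 250.4]
top 0.63 [466. 347.] 33.0 67.0 [157.4, 275.1, 175.6, 297.2]
top 0.62 [632.  99.] 94.0 66.0 [245.7, 219.6, 271.4, 223.7]
top 0.6 [488.  91.] 110.0 67.0 [247.4, 270.7, 276.2, 283.6]
top basket 0.61 3513 [340. 256.  -2.] [533. 469. 198.]
 handle 206 [510. 383. 190.] 197.82406490236835
 lidrect ((441.96612548828125, 346.221923828125), (154.31329345703125, 123.94501495361328), 32.12335968017578)
top drain_tray 0.78 3916 [317. 207.  -7.] [634. 521. 192.]
 rect ((476.431640625, 367.8377380371094), (266.6880798339844, 201.53158569335938), 43.190162658691406)
top dial_grip 0.83 341 [ 548. -361.   78.] [ 598. -309.  118.]
scene 0.66 [490.  91.] 114.0 73.0 [365.2, 289.8, 394.2, 303.2]
scene 0.55 [690.  84.] 78.0 71.0 [295.7, 320.6, 310.7, 349.4]
scene 0.51 [635. 101.] 97.0 71.0 [317.5, 315.3, 338.2, 340.5]
scene 0.48 [566. 107.] 93.0 72.0 [344.6, 307.5, 369.1, 329.9]
scene 0.47 [435.  81.] 118.0 74.0 [379.5, 273.9, 411.8, 293.0]
scene basket 0.97 5339 [300. 230.  -2.] [531. 431. 197.]
 handle 439 [520. 392. 189.] 197.1132969291999
 lidrect ((441.8419189453125, 345.06488037109375), (155.03948974609375, 121.77365112304688), 32.20905303955078)
scene drain_tray 0.95 8247 [330. 202.  -3.] [639. 528.  89.]
 rect ((470.5859375, 364.5206298828125), (273.29022216796875, 207.2584228515625), 43.11400604248047)
scene dial_grip 0.81 298 [ 550. -363.   78.] [ 604. -303.  116.]
```

View pics/c2.png

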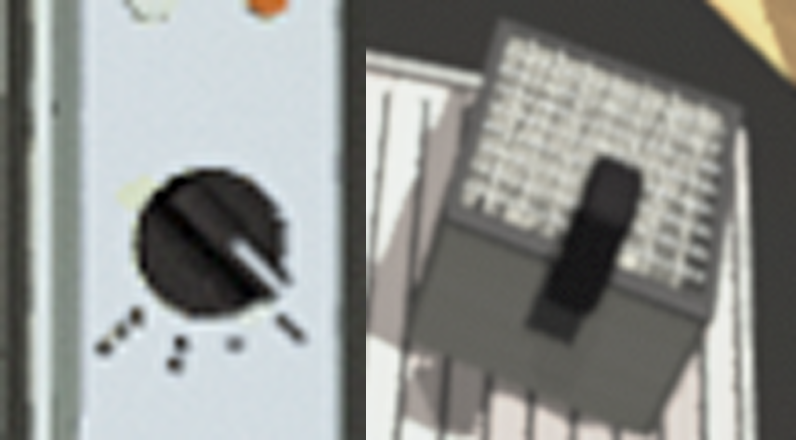

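The dial is at off: its pointer is on the bar mark at crop (285,290). The basket stands with its lid shut and basket x at about 32° yaw. I'll start with the strays, taking the bolt at (489,91) first.

```bash
cat > st.py <<'E'
from h import *
s=sensors.sense()
R=__import__("scipy.spatial.transform",fromlist=["Rotation"]).Rotation.from_quat(np.roll(s["ee_rot"],-1)).as_matrix()
open("log.txt","a").write(repr([list(map(float,s["joints"])),list(map(float,s["eef_pos"])),R.tolist()])+"\n")
print("t%.1f"%s["time_s"],"pos",np.round(s["eef_pos"]),"y",np.round(R[:,1],2),"yaw %.0f"%np.degrees(np.arctan2(R[1,1],R[0,1])),"z",np.round(R[:,2],2),"j",np.round(s["joints"],2),"F",np.round(s["force"],1),"w %.3f"%s["grip_width"])
E
python3 st.py
python3 -m jog '[[[26,-32,0],[0,0,-6],0.5],[[52,-64,0],[0,0,-12],0.5],[[78,-97,0],[0,0,-18],0.5],[[105,-130,0],[0,0,-25],0.5],[[131,-162,0],[0,0,-32],0.5],[[157,-195,0],[0,0,-38],0.5],[[184,-228,0],[0,0,-44],0.5],[[210,-260,0],[0,0,-50],0.5]]' 60
python3 st.py
python3 -m jog '[[[24,-30,-20],[0,0,0],0.5],[[48,-60,-40],[0,0,0],0.5],[[73,-90,-80],[0,0,0],0.5],[[98,-120,-110],[0,0,0],0.5],[[122,-150,-140],[0,0,0],0.5],[[122,-150,-160],[0,0,0],0.5],[[122,-150,-160],[0,0,0],0.5],[[122,-150,-160],[0,0,0],0.5]]'
python3 st.py
python3 - <<'E'
from h import *
p=capture("top")
for b in bolts(p): print(round(b[0],2),b[1].round(),b[2].round(),b[3].round())
E
```

```text
t1.7 pos [157. 501. 248.] y [ 0.3   0.95 -0.  ] yaw 73 z [-0.  0. -1.] j [ 1.04  0.31  1.5   0.    1.33 -0.22] F [-0.1  0.6 -0.2] w 1.000
time_s: 2.37
eef_pos: [366.8, 240.5, 248.6]
ee_rot: [0.0, 0.557, 0.83, 0.0]
force: [-0.2, -0.4, 0.0]
grip_width: 0.5
t2.4 pos [367. 241. 249.] y [0.93 0.38 0.  ] yaw 22 z [ 0.  0. -1.] j [ 0.31  0.12  1.74  0.    1.28 -0.08] F [-0.2 -0.4  0. ] w 0.500
time_s: 3.03
eef_pos: [487.4, 91.5, 86.5]
ee_rot: [-0.002, 0.556, 0.831, -0.001]
force: [-0.8, 0.2, 0.2]
grip_width: 0.498
t3.0 pos [487.  92.  87.] y [ 0.92  0.38 -0.  ] yaw 22 z [-0.  0. -1.] j [-0.05  0.45  1.77  0.    0.92 -0.44] F [-0.8  0.2  0.2] w 0.498
0.63 [632. 102.] 94.0 67.0
```

```bash

python3 -m jog '[[[1,-1,-30],[0,0,0],0.5],[[1,-1,-55],[0,0,0],0.5],[[1,-1,-67],[0,0,0],0.5],[[1,-1,-67],[0,0,0],0.5],[[1,-1,-67],[0,0,0],1],[[1,-1,-67],[0,0,0],1],[[1,-1,-67],[0,0,0],1],[[1,-1,-67],[0,0,0],1]]' 60
python3 -m jog '[[[0,0,0],[0,0,0],1],[[0,0,0],[0,0,0],1],[[0,0,40],[0,0,0],1],[[0,0,80],[0,0,0],1],[[0,0,120],[0,0,0],1],[[15,-35,130],[0,0,0],1],[[30,-70,130],[0,0,0],1],[[45,-105,130],[0,0,0],1]]' 
python3 st.py
```

```text
time_s: 3.8
eef_pos: [490.0, 91.7, 23.2]
ee_rot: [0.001, 0.555, 0.832, 0.001]
force: [-0.7, 1.8, 8.0]
grip_width: 0.106
time_s: 4.47
eef_pos: [534.9, -14.7, 153.9]
ee_rot: [0.002, 0.554, 0.832, 0.001]
force: [0.3, 1.3, -1.2]
grip_width: 0.104
t4.5 pos [535. -15. 154.] y [0.92 0.39 0.  ] yaw 23 z [ 0. -0. -1.] j [-0.25  0.42  1.6   0.    1.11 -0.64] F [ 0.3  1.3 -1.2] w 0.104
```

```bash

python3 -m jog '[[[15,-38,0],[0,0,0],1],[[30,-76,0],[0,0,0],1],[[45,-113,0],[0,0,0],1],[[60,-150,0],[0,0,0],1],[[60,-150,-40],[0,0,0],1],[[60,-150,-60],[0,0,0],1],[[60,-150,-60],[0,0,0],1],[[60,-150,-60],[0,0,0],0.5]]'
python3 -m jog '[[[0,0,0],[0,0,0],0.5],[[0,0,0],[0,0,0],0.5],[[0,0,20],[0,0,0],0.5],[[0,0,50],[0,0,-5],0.5],[[-5,35,50],[0,0,-10],0.5],[[-10,75,50],[0,0,-16],0.5],[[-15,110,50],[0,0,-18],0.5],[[-20,150,50],[0,0,-18],0.5]]'
python3 st.py
python3 -m jog '[[[0,35,0],[0,0,0],0.5],[[-3,75,-20],[0,0,0],0.5],[[-6,110,-45],[0,0,0],0.5],[[-10,122,-80],[0,0,0],0.5],[[-10,122,-80],[0,0,0],0.5],[[-10,122,-80],[0,0,0],0.5],[[-10,122,-80],[0,0,0],0.5],[[-10,122,-80],[0,0,0],0.5]]'
python3 st.py
python3 - <<'E'
from h import *
for n in("scene","top"):
  p=capture(n);cv2.imwrite(f"pics/{n}2.png",p["color"])
  for b in bolts(p): print(n,round(b[0],2),b[1].round(),b[2].round(),b[3].round())
E
```

```text
time_s: 5.13
eef_pos: [593.9, -163.5, 92.0]
ee_rot: [-0.0, 0.555, 0.832, -0.0]
force: [-0.2, 0.4, 0.5]
grip_width: 0.228
time_s: 5.8
eef_pos: [574.0, -12.5, 143.3]
ee_rot: [0.001, 0.679, 0.734, 0.001]
force: [0.6, -0.1, 0.3]
grip_width: 0.498
t5.8 pos [574. -12. 143.] y [1.   0.08 0.  ] yaw 4 z [ 0. -0. -1.] j [-0.23  0.52  1.49 -0.    1.14 -0.3 ] F [ 0.6 -0.1  0.3] w 0.498
time_s: 6.47
eef_pos: [565.6, 107.3, 63.8]
ee_rot: [0.002, 0.679, 0.734, 0.001]
force: [0.7, -0.4, 0.1]
grip_width: 0.496
t6.5 pos [566. 107.  64.] y [1.   0.08 0.  ] yaw 5 z [ 0. -0. -1.] j [-0.02  0.62  1.55 -0.    0.97 -0.09] F [ 0.7 -0.4  0.1] w 0.496
scene 0.68 [435.  83.] 115.0 71.0
scene 0.66 [690.  84.] 78.0 76.0
scene 0.61 [634. 100.] 95.0 73.0
top 0.63 [ 593. -163.] 114.0 67.0
top 0.6 [439.  64.] 119.0 32.0
top 0.47 [687.  84.] 78.0 65.0
```

View pics/scene2.png

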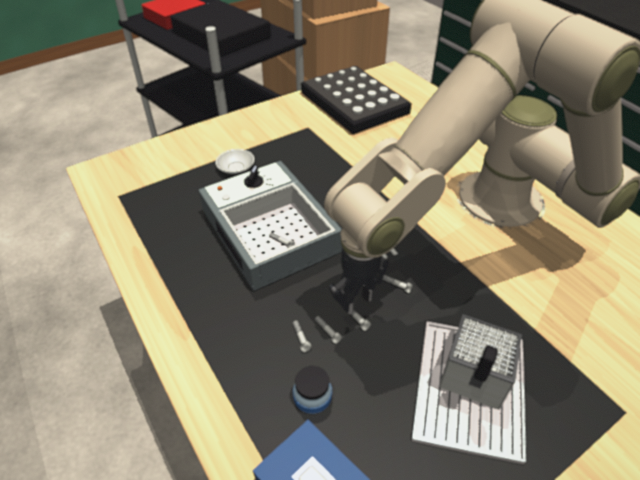

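The first bolt is in the well, at (283,238), and the gripper is above the second one at (360,320). Next is to pick that one up and carry it over.

```bash

python3 -m jog '[[[0,0,-20],[0,0,0],0.5],[[0,0,-42],[0,0,0],0.5],[[0,0,-42],[0,0,0],0.5],[[0,0,-42],[0,0,0],0.5],[[0,0,-42],[0,0,0],1],[[0,0,-42],[0,0,0],1],[[0,0,-42],[0,0,0],1],[[0,0,-42],[0,0,0],1]]' 60
python3 -m jog '[[[0,0,0],[0,0,0],1],[[0,0,0],[0,0,0],1],[[0,0,40],[0,0,0],1],[[0,0,80],[0,0,0],1],[[0,0,115],[0,0,0],1],[[5,-35,130],[0,0,0],1],[[10,-70,130],[0,0,0],1],[[15,-105,130],[0,0,0],1]]' 
python3 -m jog '[[[5,-40,0],[0,0,0],1],[[10,-80,0],[0,0,0],1],[[15,-120,0],[0,0,0],1],[[20,-160,0],[0,0,0],1],[[20,-185,-30],[0,0,0],1],[[20,-190,-60],[0,0,0],1],[[20,-190,-60],[0,0,0],1],[[20,-190,-60],[0,0,0],0.5]]'
python3 -m jog '[[[0,0,0],[0,0,0],0.5],[[0,0,0],[0,0,0],0.5],[[0,0,20],[0,0,0],0.5],[[0,0,50],[0,0,0],0.5],[[5,35,50],[0,0,0],0.5],[[10,75,50],[0,0,0],0.5],[[15,110,50],[0,0,0],0.5],[[20,150,50],[0,0,0],0.5]]'
python3 st.py
python3 - <<'E'
from h import *
for n in("scene","top"):
  p=capture(n);cv2.imwrite(f"pics/{n}3.png",p["color"])
  for b in bolts(p): print(n,round(b[0],2),b[1].round(),b[2].round(),b[3].round())
E
```

```text
time_s: 7.33
eef_pos: [564.8, 108.3, 20.6]
ee_rot: [0.001, 0.678, 0.735, 0.001]
force: [-0.1, -0.5, 7.1]
grip_width: 0.108
time_s: 8.0
eef_pos: [579.4, 2.3, 151.1]
ee_rot: [0.001, 0.678, 0.735, 0.001]
force: [-0.2, -0.5, -1.4]
grip_width: 0.105
time_s: 8.67
eef_pos: [598.4, -186.3, 88.8]
ee_rot: [-0.001, 0.678, 0.735, -0.0]
force: [-0.3, 1.1, 0.6]
grip_width: 0.234
time_s: 9.33
eef_pos: [619.4, -34.8, 141.6]
ee_rot: [0.001, 0.678, 0.735, 0.001]
force: [0.9, 0.2, 0.2]
grip_width: 0.502
t9.3 pos [619. -35. 142.] y [1.   0.08 0.  ] yaw 5 z [ 0. -0. -1.] j [-0.24  0.61  1.33 -0.    1.2  -0.33] F [0.9 0.2 0.2] w 0.502
scene 0.76 [435.  81.] 116.0 72.0
scene 0.66 [689.  84.] 79.0 75.0
scene 0.52 [634. 102.] 95.0 68.0
top 0.61 [ 594. -190.] 72.0 68.0
top 0.57 [632. 104.] 95.0 51.0
top 0.4 [466. 347.] 35.0 68.0
top 0.31 [493. 351.] 54.0 289.0
```

```bash

python3 -m jog '[[[4,35,0],[0,0,0],0.5],[[8,75,0],[0,0,0],0.5],[[11,110,-20],[0,0,0],0.5],[[14,136,-60],[0,0,0],0.5],[[14,136,-90],[0,0,0],0.5],[[14,136,-120],[0,0,0],0.5],[[14,136,-120],[0,0,0],0.5],[[14,136,-120],[0,0,0],0.5]]'
python3 -m jog '[[[0,0,0],[0,0,0],1],[[0,0,0],[0,0,0],1],[[0,0,0],[0,0,0],1],[[0,0,0],[0,0,0],1],[[0,0,0],[0,0,0],1],[[0,0,0],[0,0,0],1],[[0,0,40],[0,0,0],1],[[0,0,80],[0,0,0],1]]' 
python3 -m jog '[[[0,-15,35],[0,0,0],1],[[-6,-50,50],[0,0,0],1],[[-12,-90,50],[0,0,0],1],[[-18,-130,50],[0,0,0],1],[[-24,-170,50],[0,0,0],1],[[-30,-210,50],[0,0,0],1],[[-35,-245,50],[0,0,0],1],[[-35,-270,40],[0,0,0],1]]'
python3 st.py
python3 -m jog '[[[0,0,-30],[0,0,0],1],[[0,0,-50],[0,0,0],1],[[0,0,-50],[0,0,0],0.5],[[0,0,-50],[0,0,0],0.5],[[0,0,-50],[0,0,0],0.5],[[0,0,-20],[0,0,0],0.5],[[0,0,10],[0,0,-5],0.5],[[10,30,10],[0,0,-10],0.5]]'
python3 -m jog '[[[10,35,0],[0,0,-6],0.5],[[20,75,0],[0,0,-6],0.5],[[30,110,0],[0,0,-6],0.5],[[40,150,0],[0,0,-6],0.5],[[50,185,0],[0,0,-6],0.5],[[50,185,0],[0,0,-6],0.5],[[50,185,0],[0,0,-6],0.5],[[50,185,0],[0,0,-6],0.5]]'
python3 st.py
python3 - <<'E'
from h import *
for n in("scene","top"):
  p=capture(n);cv2.imwrite(f"pics/{n}4.png",p["color"])
  for b in bolts(p): print(n,round(b[0],2),b[1].round(),b[2].round(),b[3].round())
E
```

```text
time_s: 10.2
eef_pos: [633.3, 98.4, 19.4]
ee_rot: [0.0, 0.679, 0.735, -0.0]
force: [0.3, -0.1, 0.9]
grip_width: 0.498
time_s: 10.87
eef_pos: [631.4, 99.3, 98.1]
ee_rot: [-0.002, 0.678, 0.735, -0.002]
force: [0.9, -0.9, 0.3]
grip_width: 0.109
time_s: 11.53
eef_pos: [597.5, -174.0, 140.9]
ee_rot: [0.001, 0.679, 0.734, 0.0]
force: [-0.4, -0.1, -0.7]
grip_width: 0.108
t11.5 pos [ 598. -174.  141.] y [1.   0.08 0.  ] yaw 4 z [ 0. -0. -1.] j [-0.47  0.62  1.32 -0.    1.2  -0.55] F [-0.4 -0.1 -0.7] w 0.108
time_s: 12.2
eef_pos: [609.9, -145.0, 157.4]
ee_rot: [0.006, 0.742, 0.67, 0.002]
force: [1.7, -0.9, 1.8]
grip_width: 0.496
time_s: 12.87
eef_pos: [658.2, 44.2, 150.6]
ee_rot: [0.001, 0.774, 0.634, 0.001]
force: [-0.8, -0.1, -0.4]
grip_width: 0.498
t12.9 pos [658.  44. 151.] y [ 0.98 -0.2   0.  ] yaw -11 z [ 0. -0. -1.] j [-0.11  0.69  1.17 -0.    1.28  0.09] F [-0.8 -0.1 -0.4] w 0.498
scene 0.72 [690.  84.] 78.0 76.0
scene 0.65 [434.  81.] 117.0 72.0
top 0.67 [ 594. -164.] 113.0 67.0
```

```bash

python3 -m jog '[[[15,20,-20],[0,0,0],0.5],[[31,40,-40],[0,0,0],0.5],[[31,40,-80],[0,0,0],0.5],[[31,40,-105],[0,0,0],0.5],[[31,40,-130],[0,0,0],0.5],[[31,40,-130],[0,0,0],0.5],[[31,40,-130],[0,0,0],0.5],[[31,40,-130],[0,0,0],1]]'
python3 st.py
python3 -m jog '[[[0,0,0],[0,0,0],1],[[0,0,0],[0,0,0],1],[[0,0,0],[0,0,0],1],[[0,0,0],[0,0,0],1],[[0,0,0],[0,0,0],1],[[0,0,40],[0,0,0],1],[[0,0,80],[0,0,0],1],[[-6,-15,115],[0,0,0],1]]' 
python3 -m jog '[[[-12,-35,15],[0,0,0],1],[[-24,-70,15],[0,0,0],1],[[-36,-105,15],[0,0,0],1],[[-48,-140,15],[0,0,0],1],[[-60,-175,15],[0,0,0],1],[[-75,-210,15],[0,0,0],1],[[-85,-240,15],[0,0,0],1],[[-85,-260,5],[0,0,0],1]]'
python3 -m jog '[[[0,0,-30],[0,0,0],1],[[0,0,-45],[0,0,0],1],[[0,0,-45],[0,0,0],0.5],[[0,0,-45],[0,0,0],0.5],[[0,0,-45],[0,0,0],0.5],[[0,0,-15],[0,0,6],0.5],[[0,0,15],[0,0,12],0.5],[[-20,30,15],[0,0,18],0.5]]'
python3 st.py
python3 -m jog '[[[-20,35,0],[0,0,6],0.5],[[-40,70,0],[0,0,13],0.5],[[-60,105,0],[0,0,20],0.5],[[-80,140,0],[0,0,20],0.5],[[-100,175,0],[0,0,20],0.5],[[-120,190,0],[0,0,20],0.5],[[-120,190,0],[0,0,20],0.5],[[-120,190,0],[0,0,20],0.5]]'
python3 st.py
python3 - <<'E'
from h import *
for n in("scene","top"):
  p=capture(n);cv2.imwrite(f"pics/{n}5.png",p["color"])
  for b in bolts(p): print(n,round(b[0],2),b[1].round(),b[2].round(),b[3].round())
E
```

```text
time_s: 13.73
eef_pos: [689.1, 83.7, 19.8]
ee_rot: [0.0, 0.774, 0.633, 0.0]
force: [-0.3, -0.0, -0.1]
grip_width: 0.37
t13.7 pos [689.  84.  20.] y [ 0.98 -0.2   0.  ] yaw -11 z [ 0. -0. -1.] j [-0.05  0.91  1.13  0.    1.11  0.15] F [-0.3 -0.  -0.1] w 0.370
time_s: 14.4
eef_pos: [683.0, 71.5, 135.9]
ee_rot: [-0.0, 0.773, 0.634, 0.0]
force: [1.0, -0.4, 0.3]
grip_width: 0.111
time_s: 15.07
eef_pos: [596.9, -193.7, 140.8]
ee_rot: [0.001, 0.775, 0.633, 0.0]
force: [0.1, -0.1, -0.3]
grip_width: 0.113
time_s: 15.73
eef_pos: [582.5, -165.2, 162.1]
ee_rot: [0.008, 0.664, 0.747, 0.002]
force: [1.6, -0.5, 1.0]
grip_width: 0.498
t15.7 pos [ 582. -165.  162.] y [0.99 0.12 0.01] yaw 7 z [ 0.01 -0.01 -1.  ] j [-0.47  0.55  1.37 -0.    1.2  -0.59] F [ 1.6 -0.5  1. ] w 0.498
time_s: 16.4
eef_pos: [458.2, 30.0, 155.9]
ee_rot: [0.002, 0.525, 0.851, 0.001]
force: [0.5, 0.7, 0.3]
grip_width: 0.501
t16.4 pos [458.  30. 156.] y [0.89 0.45 0.  ] yaw 27 z [ 0. -0. -1.] j [-0.19  0.27  1.82 -0.    1.05 -0.66] F [0.5 0.7 0.3] w 0.501
scene 0.75 [435.  80.] 117.0 74.0
scene 0.58 [ 610. -213.] 68.0 82.0
scene 0.52 [ 521. -186.] 102.0 76.0
scene 0.4 [ 584. -178.] 117.0 70.0
top 0.7 [ 594. -192.] 76.0 69.0
top 0.54 [ 594. -164.] 114.0 69.0
top 0.43 [ 618. -199.] 68.0 70.0
top 0.41 [ 531. -173.] 100.0 72.0
```

```bash

python3 -m jog '[[[-12,25,-15],[0,0,0],0.5],[[-24,51,-30],[0,0,0],0.5],[[-24,51,-65],[0,0,0],0.5],[[-24,51,-100],[0,0,0],0.5],[[-24,51,-120],[0,0,0],0.5],[[-24,51,-136],[0,0,0],0.5],[[-24,51,-136],[0,0,0],0.5],[[-24,51,-136],[0,0,0],1]]'
python3 -m jog '[[[0,0,0],[0,0,0],1],[[0,0,0],[0,0,0],1],[[0,0,0],[0,0,0],1],[[0,0,0],[0,0,0],1],[[0,0,0],[0,0,0],1],[[0,0,40],[0,0,0],1],[[0,0,80],[0,0,0],1],[[10,-15,115],[0,0,0],1]]' 
python3 st.py
python3 -m jog '[[[20,-30,15],[0,0,0],1],[[40,-60,15],[0,0,0],1],[[60,-90,15],[0,0,0],1],[[80,-120,15],[0,0,0],1],[[100,-150,15],[0,0,0],1],[[115,-185,15],[0,0,0],1],[[130,-220,15],[0,0,0],1],[[140,-235,15],[0,0,0],1]]'
python3 -m jog '[[[5,0,-15],[0,0,0],1],[[5,0,-50],[0,0,0],1],[[5,0,-50],[0,0,0],1],[[5,0,-50],[0,0,0],0.4],[[5,0,-50],[0,0,0],0.4],[[5,0,-50],[0,0,0],0.4],[[5,0,-15],[0,0,0],0.4],[[5,0,20],[0,0,0],0.4]]'
python3 st.py
python3 - <<'E'
from h import *
for n in("scene","top"):
  p=capture(n);cv2.imwrite(f"pics/{n}6.png",p["color"])
  for b in bolts(p): print(n,round(b[0],2),b[1].round(),b[2].round(),b[3].round())
E
```

```text
time_s: 17.27
eef_pos: [434.4, 79.8, 17.8]
ee_rot: [-0.0, 0.526, 0.85, -0.0]
force: [0.3, 0.2, 0.2]
grip_width: 0.375
time_s: 17.93
eef_pos: [442.3, 66.7, 134.9]
ee_rot: [-0.001, 0.525, 0.851, -0.0]
force: [1.2, -0.4, -1.8]
grip_width: 0.109
t17.9 pos [442.  67. 135.] y [ 0.89  0.45 -0.  ] yaw 27 z [-0.  0. -1.] j [-0.11  0.28  1.87  0.    0.99 -0.58] F [ 1.2 -0.4 -1.8] w 0.109
time_s: 18.6
eef_pos: [584.4, -173.5, 147.8]
ee_rot: [0.0, 0.527, 0.85, -0.0]
force: [0.8, -0.0, -0.7]
grip_width: 0.108
time_s: 19.27
eef_pos: [588.4, -169.2, 169.5]
ee_rot: [-0.001, 0.525, 0.851, -0.0]
force: [1.0, -0.9, 0.2]
grip_width: 0.603
t19.3 pos [ 588. -169.  169.] y [ 0.89  0.45 -0.  ] yaw 27 z [-0.  0. -1.] j [-0.47  0.57  1.32 -0.    1.25 -0.94] F [ 1.  -0.9  0.2] w 0.603
scene 0.67 [ 581. -212.] 82.0 59.0
scene 0.67 [ 521. -187.] 101.0 79.0
scene 0.63 [ 548. -206.] 116.0 72.0
top 0.69 [466. 347.] 35.0 70.0
top 0.62 [ 583. -146.] 130.0 21.0
```

```bash
python3 - <<'E'
import numpy as np
from scipy.optimize import least_squares
D=[eval(l) for l in open("log.txt")]
# UR-like: lateral offset
def f(x):
    a1,a2,a3,h,off=x; e=[]
    for j,p,R in D:
        r=a1+a2*np.sin(j[1])+a3*np.sin(j[1]+j[2]); z=h+a2*np.cos(j[1])+a3*np.cos(j[1]+j[2])
        c,s=np.cos(j[0]),np.sin(j[0])
        e+= [r*c-off*s-p[0], r*s+off*c-p[1], z-p[2]]
    return e
r=least_squares(f,[0,400,350,0,117]);print(r.x.round(1),np.abs(r.fun).max())
E
```

```text
[-16.5 439.4 398.5 -72.3 116.3] 9.135147165472517
```

```bash

python3 -m jog '[[[0,35,20],[0,0,0],0.1],[[-10,75,40],[0,0,0],0.1],[[-15,110,60],[0,0,0],0.1],[[-20,145,80],[5,0,0],0.1],[[-25,180,80],[12,0,0],0.1],[[-30,215,80],[18,0,0],0.1],[[-35,250,80],[24,0,0],0.1],[[-40,280,80],[30,0,0],0.1]]'
python3 st.py
python3 -m jog '[[[0,30,0],[-6,6,0],0.1],[[-10,65,0],[-12,12,0],0.1],[[-20,100,0],[-18,15,0],0.1],[[-20,100,0],[-24,20,0],0.1],[[-20,100,0],[-30,25,0],0.1],[[-20,100,0],[-30,25,0],0.1],[[-20,100,0],[-30,25,0],0.1],[[-20,100,0],[-30,25,0],0.1]]'
python3 st.py
python3 - <<'E'
import numpy as np
from scipy.optimize import least_squares
from scipy.spatial.transform import Rotation as Ro
D=[eval(l) for l in open("log.txt")]
def fk(x,j):
    a1,a2,a3,b,h,off,d6,s4=x
    y=lambda a:Ro.from_euler("y",a).as_matrix(); z=lambda a:Ro.from_euler("z",a).as_matrix()
    R3=z(j[0])@y(j[1]); R=R3@y(j[2])@z(s4*j[3])@y(j[4])
    p=z(j[0])@[a1,off,h]+R3@[0,0,a2]+R3@y(j[2])@[b,0,a3]+R@[0,0,d6]
    return p,R@z(j[5])
for s4 in(1,-1):
    F=lambda x:np.concatenate([fk([*x,s4],j)[0]-p for j,p,R in D])
    r=least_squares(F,[0,400,350,0,200,117,250]);print(s4,r.x.round(1),np.abs(r.fun).max().round(1))
    E=[(np.array(R).T@fk([*r.x,s4],j)[1]).round(2).tolist() for j,p,R in D]; print(E[0],E[-1],E[-2])
E
```

```text
time_s: 20.13
eef_pos: [548.3, 112.4, 248.4]
ee_rot: [-0.138, 0.507, 0.821, 0.222]
force: [-0.5, -1.0, 0.1]
grip_width: 0.899
t20.1 pos [548. 112. 248.] y [0.89 0.39 0.23] yaw 23 z [-0.    0.5  -0.86] j [-0.23  0.39  1.48  0.52  1.43 -0.81] F [-0.5 -1.   0.1] w 0.899
time_s: 20.8
eef_pos: [528.8, 210.6, 247.2]
ee_rot: [-0.174, 0.56, 0.802, -0.112]
force: [0.0, 0.0, -0.0]
grip_width: 0.899
t20.8 pos [529. 211. 247.] y [ 0.86  0.35 -0.37] yaw 22 z [-0.4   0.02 -0.91] j [ 0.14  0.63  1.07  0.08  1.85 -0.2 ] F [ 0.  0. -0.] w 0.899
1 [  0.  438.9 397.5  39.  201.3 116.3 238.3] 0.0
[[0.0, 1.0, -0.0], [-1.0, 0.0, -0.0], [-0.0, 0.0, 1.0]] [[0.0, 1.0, -0.0], [-1.0, 0.0, -0.0], [-0.0, 0.0, 1.0]] [[0.0, 1.0, -0.0], [-1.0, 0.0, -0.0], [-0.0, 0.0, 1.0]]
-1 [ -50.1  425.8  396.4  -86.6 -202.7  122.4  -66. ] 80.0
[[-0.0, 1.0, -0.0], [-1.0, -0.0, -0.0], [-0.0, 0.0, 1.0]] [[0.04, 0.99, -0.14], [-1.0, 0.04, -0.03], [-0.03, 0.14, 0.99]] [[0.12, 0.76, -0.64], [-0.74, -0.36, -0.57], [-0.66, 0.54, 0.52]]
```

```bash
cat > ik.py <<'E'
import numpy as np
from scipy.optimize import least_squares
from scipy.spatial.transform import Rotation as Ro
X=[0.,438.9,397.5,39.,201.3,116.3,238.3]
lo=np.array([-2.94,-.97,.19,-1.23,.02,-2.88]);hi=np.array([2.94,2.17,2.56,4.37,3.11,2.88])
C=np.array([[0,1,0],[-1,0,0],[0,0,1.]])
def fk(j):
    a1,a2,a3,b,h,off,d6=X
    y=lambda a:Ro.from_euler("y",a).as_matrix(); z=lambda a:Ro.from_euler("z",a).as_matrix()
    R3=z(j[0])@y(j[1]); R=R3@y(j[2])@z(j[3])@y(j[4])
    w=z(j[0])@[a1,off,h]+R3@[0,0,a2]+R3@y(j[2])@[b,0,a3]
    return w+R@[0,0,d6],R@z(j[5])@C.T,w
def ik(p,R,j0):
    def F(j):
        q,Q,_=fk(j); return np.concatenate([(q-p)/100,Ro.from_matrix(R.T@Q).as_rotvec()])
    r=least_squares(F,np.clip(j0,lo+.001,hi-.001),bounds=(lo,hi)); return r.x,np.abs(r.fun).max()
def pour(G,psi,th,sgn):
    "TCP pose: grip point G, basket x heading psi(deg), lip-down tilt th(deg), sgn of tool y vs basket y"
    B=Ro.from_euler("z",psi,degrees=True)*Ro.from_euler("y",-th,degrees=True)  # basket frame
    yb=np.array([0,sgn,0]);zt=np.array([0,0,-1.]);M=np.column_stack([np.cross(yb,zt),yb,zt])
    return np.array(G),(B.as_matrix()@M)
E
python3 - <<'E'
from ik import *
B=Ro.from_euler("y",-90,degrees=True).as_matrix();print((B@[-1,0,0]).round(1)) # lip must go down
W=np.array([598,-180])
for sgn in(1,-1):
  for psi in(32,45,60,75,90):
    f=np.array([np.cos(np.radians(psi+180)),np.sin(np.radians(psi+180))])
    G=np.r_[W+97*f,280]; j=np.array([-.3,.4,1.4,0,1.3,0]);
    # seed j6
    p,R=pour(G,psi,0,sgn); sols=[ik(p,R,np.r_[j[:5],s]) for s in(-2,0,2)]; j,e=min(sols,key=lambda s:s[1]); o=[]
    path=[(j,e)]
    for th in range(10,121,10):
        j,e=ik(*pour(G,psi,th,sgn),j); path.append((j,e))
    bad=[10*i for i,(a,b) in enumerate(path) if b>.01]
    st=max(np.abs(np.diff([a for a,_ in path],axis=0)).max(1))
    print(sgn,psi,G.round(),"bad",bad,"step",st.round(2),path[0][0].round(2),path[-2][0].round(2),"wr",fk(path[-2][0])[2].round())
E
```

```text
[-0.  0. -1.]
1 32 [ 516. -231.  280.] bad [20, 30, 40, 50, 60, 70, 80, 90, 100, 110, 120] step 0.17 [-0.63  0.38  1.32 -0.    1.44 -2.76] [-1.07  0.38  1.79  1.35  1.48 -2.88] wr [ 326. -356.  354.]
1 45 [ 529. -249.  280.] bad [0, 10, 20, 30, 40, 50, 60, 70, 80, 90, 100, 110, 120] step 0.81 [-0.62  0.43  1.25 -0.05  1.46 -2.88] [-1.05  0.7   1.51  1.46  1.93 -2.88] wr [ 390. -442.  269.]
1 60 [ 550. -264.  280.] bad [0, 10] step 0.16 [-0.67  0.48  1.18  0.06  1.48  2.88] [-0.99  0.88  1.37  1.57  2.15  2.54] wr [ 438. -458.  198.]
1 75 [ 573. -274.  280.] bad [] step 0.17 [-0.63  0.55  1.07  0.    1.52  2.77] [-0.92  1.03  1.06  1.59  2.31  2.75] wr [ 515. -490.  198.]
1 90 [ 598. -277.  280.] bad [100, 110, 120] step 0.18 [-0.61  0.61  0.97  0.    1.56  2.53] [-0.86  1.15  0.78  1.64  2.42  2.88] wr [ 583. -501.  206.]
-1 32 [ 516. -231.  280.] bad [] step 0.19 [-0.63  0.38  1.32  0.    1.44  0.38] [-1.07  0.66  1.87  1.73  1.89 -0.93] wr [ 326. -350.  198.]
-1 45 [ 529. -249.  280.] bad [] step 0.18 [-0.64  0.43  1.25  0.    1.46  0.15] [-1.04  0.76  1.65  1.63  2.   -0.78] wr [ 371. -407.  198.]
-1 60 [ 550. -264.  280.] bad [] step 0.17 [-0.64  0.49  1.16  0.    1.49 -0.12] [-0.99  0.88  1.37  1.57  2.15 -0.6 ] wr [ 438. -458.  198.]
-1 75 [ 573. -274.  280.] bad [] step 0.17 [-0.63  0.55  1.07  0.    1.52 -0.37] [-0.92  1.03  1.06  1.59  2.31 -0.39] wr [ 515. -490.  198.]
-1 90 [ 598. -277.  280.] bad [] step 0.18 [-0.61  0.61  0.97  0.    1.56 -0.61] [-0.85  1.19  0.71  1.72  2.46 -0.1 ] wr [ 598. -501.  198.]
```

```bash
cat > to.py <<'E'
import sys
from ik import *
from rig import sensors
def go(p,R):
    s=sensors.sense(); Q=Ro.from_quat(np.roll(s["ee_rot"],-1)).as_matrix()
    print("shift",np.round(p-np.array(s["eef_pos"]),1),"turn",np.degrees(Ro.from_matrix(R@Q.T).as_rotvec()).round(1))
E
python3 - <<'E'
from to import *
from h import *
for n in("top","scene"):
    p=capture(n)
    for q in("basket_grip","basket"):
        r=cut_out(p,q)[:1]
        if not r: continue
        P=cloud(p,r[0]["region"]); H=P[P[:,2]>182]; L=P[(P[:,2]>50)&(P[:,2]<122)]
        print(n,q,len(H),H.mean(0).round(1) if len(H) else 0, cv2.minAreaRect(H[:,:2].astype(np.float32)) if len(H) else 0, cv2.minAreaRect(L[:,:2].astype(np.float32)) if len(L)>50 else 0)
go(*pour([515,389,260],32,0,-1))
j=sensors.sense()["joints"]; print(ik(*pour([515,389,160],32,0,-1),j))
for p_ in bolts(capture("scene")):print(p_[1].round(),p_[0])
E
```

```text
top basket_grip 130 [509.6 385.3 192.2] ((509.9351806640625, 386.46026611328125), (29.34874153137207, 21.33189582824707), 31.290775299072266) ((438.9256286621094, 383.9781188964844), (99.82630157470703, 54.55052947998047), 31.905033111572266)
top basket 131 [509.4 385.7 192.3] ((509.4466857910156, 387.2100524902344), (29.46005630493164, 22.854082107543945), 33.106712341308594) ((439.1311340332031, 387.2953796386719), (94.98196411132812, 52.26280975341797), 27.578475952148438)
scene basket_grip 264 [514.4 389.8 192.1] ((512.1079711914062, 389.03997802734375), (30.221160888671875, 23.273263931274414), 33.63979721069336) ((440.4529724121094, 344.2793273925781), (152.9247283935547, 121.87810516357422), 32.54888916015625)
scene basket 264 [514.4 389.8 192.1] ((512.1079711914062, 389.03997802734375), (30.221160888671875, 23.273263931274414), 33.63979721069336) ((440.38482666015625, 344.3241882324219), (153.0627899169922, 121.640869140625), 32.38078689575195)
shift [-13.9 179.2  11.3] turn [-17.  -19.3 -76.9]
(array([4.65722824e-01, 6.50071155e-01, 1.21436482e+00, 2.79559414e-13,
       1.27715667e+00, 1.47801379e+00]), np.float64(1.434613663242161e-11))
[ 581. -213.] 0.57
[ 548. -205.] 0.56
[ 612. -210.] 0.44
```

```bash

python3 -m jog '[[[-2,20,2],[-1.4,-1.6,-6.4],0],[[-5,40,4],[-2.8,-3.2,-12.8],0],[[-8,60,6],[-4.2,-4.8,-19.2],0],[[-11,80,8],[-5.7,-6.4,-25.6],0],[[-14,100,10],[-7.1,-8,-32],0],[[-16,120,12],[-8.5,-9.6,-38.5],0],[[-17,140,12],[-9.9,-11.3,-44.9],0],[[-18,160,12],[-11.3,-12.9,-51.3],0]]'
python3 -m jog '[[[0,18,0],[-1.4,-1.6,-6.4],0],[[0,18,0],[-2.8,-3.2,-12.8],0],[[0,18,0],[-4.2,-4.8,-19.2],0],[[0,18,0],[-5.7,-6.4,-25.6],0],[[0,18,0],[-5.7,-6.4,-25.6],0],[[0,18,0],[-5.7,-6.4,-25.6],0],[[0,18,0],[-5.7,-6.4,-25.6],0],[[0,18,0],[-5.7,-6.4,-25.6],0]]'
python3 st.py
python3 -c "
from to import *
go(*pour([511,388,160],32,0,-1))"
```

```text
time_s: 21.87
eef_pos: [510.8, 371.1, 260.8]
ee_rot: [-0.062, 0.875, 0.478, -0.039]
force: [-0.1, 0.5, 1.5]
grip_width: 0.999
time_s: 22.53
eef_pos: [511.2, 388.0, 260.2]
ee_rot: [-0.001, 0.961, 0.276, -0.001]
force: [-0.7, -0.6, 0.1]
grip_width: 0.999
t22.5 pos [511. 388. 260.] y [ 0.53 -0.85 -0.  ] yaw -58 z [-0.  0. -1.] j [0.47 0.57 1.08 0.   1.49 1.48] F [-0.7 -0.6  0.1] w 0.999
shift [  -0.2   -0.  -100.2] turn [-0.  -0.1 -0.1]
```

```bash

python3 -m jog '[[[0,0,-25],[0,0,0],0],[[0,0,-50],[0,0,0],0],[[0,0,-75],[0,0,0],0],[[0,0,-90],[0,0,0],0],[[0,0,-100],[0,0,0],0],[[0,0,-100],[0,0,0],0],[[0,0,-100],[0,0,0],0],[[0,0,-100],[0,0,0],1]]' 100
python3 -m jog '[[[0,0,0],[0,0,0],1],[[0,0,0],[0,0,0],1],[[0,0,0],[0,0,0],1],[[0,0,0],[0,0,0],1],[[0,0,0],[0,0,0],1],[[0,0,0],[0,0,0],1],[[0,0,0],[0,0,0],1],[[0,0,0],[0,0,0],1]]'
python3 st.py
python3 -m jog '[[[0,0,10],[0,0,0],1],[[0,0,30],[0,0,0],1],[[0,0,50],[0,0,0],1],[[0,0,70],[0,0,0],1],[[0,0,90],[0,0,0],1],[[0,0,110],[0,0,0],1],[[0,0,125],[0,0,0],1],[[0,0,125],[0,0,0],1]]'
python3 st.py
python3 - <<'E'
from h import *
p=capture("scene");cv2.imwrite("pics/lift.png",p["color"][200:480,330:640])
E
```

```text
time_s: 23.2
eef_pos: [511.6, 388.5, 161.7]
ee_rot: [-0.001, 0.961, 0.276, 0.0]
force: [0.1, -0.6, 0.3]
grip_width: 0.884
time_s: 23.87
eef_pos: [511.1, 388.6, 160.7]
ee_rot: [-0.001, 0.961, 0.276, -0.0]
force: [0.2, 2.1, 3.5]
grip_width: 0.245
t23.9 pos [511. 389. 161.] y [ 0.53 -0.85 -0.  ] yaw -58 z [-0.  0. -1.] j [0.47 0.64 1.23 0.   1.27 1.48] F [0.2 2.1 3.5] w 0.245
time_s: 24.53
eef_pos: [511.5, 388.4, 288.6]
ee_rot: [-0.001, 0.961, 0.276, 0.002]
force: [-0.6, 0.2, -3.0]
grip_width: 0.244
t24.5 pos [512. 388. 289.] y [ 0.53 -0.85 -0.  ] yaw -58 z [ 0.  0. -1.] j [0.47 0.56 1.03 0.   1.55 1.48] F [-0.6  0.2 -3. ] w 0.244
```

View pics/lift.png

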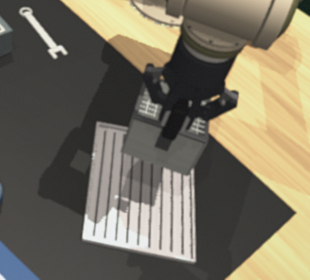

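```bash
python3 - <<'E'
from to import *
j=sensors.sense()["joints"]; s=sensors.sense()
G0=np.array(s["eef_pos"]);G1=np.array([568.,-272,285])
go(*pour(G1,72,0,-1))
for a in np.linspace(0,1,11):
    j,e=ik(*pour(G0+(G1-G0)*a,32+40*a,0,-1),j)
    if round(a*10)%5==0: print(a,j.round(2),e)
B=Ro.from_euler("z",72,degrees=True)*Ro.from_euler("y",-1,degrees=True)*Ro.from_euler("z",-72,degrees=True)
ax=B.as_rotvec();print("tilt axis",(ax/np.linalg.norm(ax)).round(3))
for th in range(0,121,10):
    j,e=ik(*pour(G1,72,th,-1),j); print(th,j.round(2),round(e,4),fk(j)[2].round())
E
```

```text
shift [  56.8 -660.3   -1.3] turn [-0.1  0.  40. ]
0.0 [0.47 0.56 1.03 0.   1.55 1.48] 5.823869184288216e-12
0.5 [-0.11  0.33  1.38  0.    1.43  0.55] 8.189819859682358e-12
1.0 [-0.63  0.53  1.08  0.    1.53 -0.32] 1.2211110385655478e-14
tilt axis [ 0.951 -0.309 -0.   ]
0 [-0.63  0.53  1.08  0.    1.53 -0.32] 0.0 [ 568. -272.  523.]
10 [-0.69  0.55  1.06  0.16  1.59 -0.38] 0.0 [ 555. -311.  520.]
20 [-0.75  0.58  1.04  0.32  1.67 -0.43] 0.0 [ 543. -350.  509.]
30 [-0.81  0.61  1.03  0.46  1.74 -0.47] 0.0 [ 531. -385.  491.]
40 [-0.85  0.65  1.03  0.61  1.82 -0.49] 0.0 [ 521. -418.  468.]
50 [-0.89  0.7   1.03  0.74  1.89 -0.51] 0.0 [ 512. -446.  438.]
60 [-0.92  0.74  1.03  0.88  1.96 -0.52] 0.0 [ 504. -468.  404.]
70 [-0.94  0.79  1.04  1.01  2.03 -0.51] 0.0 [ 499. -485.  367.]
80 [-0.95  0.84  1.06  1.15  2.09 -0.5 ] 0.0 [ 495. -495.  326.]
90 [-0.96  0.89  1.08  1.29  2.15 -0.49] 0.0 [ 494. -499.  285.]
100 [-0.95  0.94  1.1   1.43  2.22 -0.46] 0.0 [ 495. -495.  244.]
110 [-0.94  0.99  1.13  1.58  2.28 -0.43] 0.0 [ 499. -485.  203.]
120 [-0.92  1.03  1.16  1.74  2.33 -0.38] 0.0 [ 504. -468.  166.]
```

The lift is clean: the basket hangs upright with its lid shut at crop (165,130), and the tray below is empty. Next is the transit to the dryer.

```bash

python3 -m jog '[[[1,-15,0],[0,0,1],1],[[3,-35,0],[0,0,2],1],[[6,-65,0],[0,0,4],1],[[9,-98,0],[0,0,6],1],[[12,-131,0],[0,0,8],1],[[15,-164,0],[0,0,10],1],[[18,-197,0],[0,0,12],1],[[20,-230,0],[0,0,14],1]]'
python3 -m jog '[[[3,-33,0],[0,0,2],1],[[6,-66,0],[0,0,4],1],[[9,-99,0],[0,0,6],1],[[12,-132,0],[0,0,8],1],[[15,-165,0],[0,0,10],1],[[17,-198,0],[0,0,12],1],[[19,-225,0],[0,0,13],1],[[20,-240,0],[0,0,14],1]]'
python3 -m jog '[[[2,-20,0],[0,0,1],1],[[4,-40,0],[0,0,2],1],[[6,-65,0],[0,0,4],1],[[9,-95,0],[0,0,6],1],[[12,-125,0],[0,0,8],1],[[14,-155,0],[0,0,10],1],[[16,-180,0],[0,0,12],1],[[17,-190,0],[0,0,12],1]]'
python3 st.py
python3 -c "
from to import *
go(*pour([568,-272,285],72,0,-1))"
python3 - <<'E'
from h import *
p=capture("top")
r=cut_out(p,"well")+cut_out(p,"dryer")
P=cloud(p,r[0]["region"]) if r else []
print(cv2.minAreaRect(P[:,:2].astype(np.float32)) if len(P) else 0)
for n in("scene","top"):
  p=capture(n);cv2.imwrite(f"pics/pre_{n}.png",p["color"][100:400,200:600])
E
```

```text
time_s: 25.25
eef_pos: [530.3, 156.7, 283.5]
ee_rot: [-0.001, 0.92, 0.392, -0.002]
force: [0.5, -0.1, -2.4]
grip_width: 0.246
time_s: 25.92
eef_pos: [550.2, -84.5, 283.3]
ee_rot: [-0.001, 0.866, 0.499, -0.002]
force: [-0.4, 0.2, -3.0]
grip_width: 0.249
time_s: 26.58
eef_pos: [567.0, -274.6, 282.7]
ee_rot: [-0.002, 0.809, 0.587, -0.002]
force: [-0.2, -0.1, -2.8]
grip_width: 0.244
t26.6 pos [ 567. -275.  283.] y [ 0.95 -0.31 -0.  ] yaw -18 z [-0.  0. -1.] j [-0.64  0.54  1.08 -0.    1.53 -0.32] F [-0.2 -0.1 -2.8] w 0.244
shift [1.  2.6 2.3] turn [-0.1 -0.3  0.1]
((599.3765258789062, -213.09027099609375), (284.04632568359375, 254.67205810546875), 87.78121948242188)
```

View pics/pre_top.png

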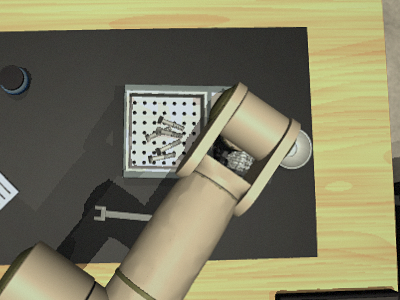

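All five strays lie in the well, at crop (165,130), and the basket hangs beside it, over the dial side. Now I tilt it in stages.

```bash

python3 -m jog '[[[1,2,2],[3,-1,0],1],[[1,2,2],[8,-2.6,0],1],[[1,2,2],[14,-4.5,0],1],[[1,2,2],[20,-6.5,0],1],[[1,2,2],[26,-8.4,0],1],[[1,2,2],[32,-10.4,0],1],[[1,2,2],[38,-12.3,0],1],[[1,2,2],[43,-14,0],1]]'
python3 -m jog '[[[0,0,0],[4,-1.3,0],1],[[0,0,0],[8,-2.6,0],1],[[0,0,0],[12,-3.9,0],1],[[0,0,0],[16,-5.2,0],1],[[0,0,0],[20,-6.5,0],1],[[0,0,0],[24,-7.8,0],1],[[0,0,0],[28,-9.1,0],1],[[0,0,0],[32,-10.4,0],1]]'
python3 st.py
python3 -m jog '[[[0,0,0],[4,-1.3,0],1],[[0,0,0],[8,-2.6,0],1],[[0,0,-4],[12,-3.9,0],1],[[0,0,-8],[16,-5.2,0],1],[[0,0,-12],[20,-6.5,0],1],[[0,0,-16],[24,-7.8,0],1],[[0,0,-20],[28,-9.1,0],1],[[0,0,-20],[33,-10.7,0],1]]'
python3 -m jog '[[[0,0,0],[0,0,0],1],[[0,0,0],[0,0,0],1],[[0,0,0],[0,0,0],1],[[0,0,0],[0,0,0],1],[[0,0,0],[0,0,0],1],[[0,0,0],[0,0,0],1],[[0,0,0],[0,0,0],1],[[0,0,0],[0,0,0],1]]'
python3 st.py
python3 - <<'E'
from h import *
a=capture("scene")["color"][130:330,170:430];b=capture("top")["color"][150:350,280:540]
cv2.imwrite("pics/tilt.png",cv2.resize(np.hstack([a,b]),(800,308),interpolation=cv2.INTER_CUBIC))
E
```

```text
time_s: 27.5
eef_pos: [569.2, -269.1, 289.9]
ee_rot: [-0.226, 0.746, 0.543, 0.313]
force: [-3.0, -0.7, 8.8]
grip_width: 0.242
time_s: 28.17
eef_pos: [569.2, -268.7, 289.6]
ee_rot: [-0.373, 0.624, 0.455, 0.514]
force: [-1.9, -2.8, 9.8]
grip_width: 0.25
t28.2 pos [ 569. -269.  290.] y [ 0.95 -0.31  0.  ] yaw -18 z [ 0.3   0.93 -0.19] j [-0.95  0.83  1.06  1.14  2.08 -0.5 ] F [-1.9 -2.8  9.8] w 0.250
time_s: 28.83
eef_pos: [568.5, -267.7, 276.1]
ee_rot: [-0.491, 0.437, 0.329, 0.678]
force: [-2.1, 12.1, 45.9]
grip_width: 0.237
time_s: 29.5
eef_pos: [568.9, -266.6, 274.7]
ee_rot: [-0.492, 0.438, 0.329, 0.677]
force: [-3.8, 20.2, 40.3]
grip_width: 0.24
t29.5 pos [ 569. -267.  275.] y [ 0.95 -0.3   0.01] yaw -17 z [0.27 0.88 0.4 ] j [-0.92  1.02  1.14  1.62  2.3  -0.45] F [-3.8 20.2 40.3] w 0.240
```

View pics/tilt.png

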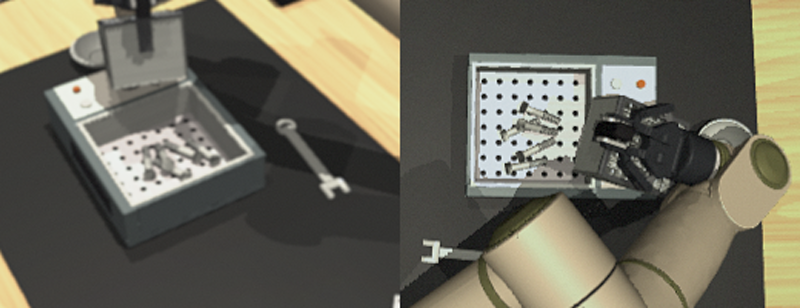

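```bash
python3 - <<'E'
from h import *
for n in("scene","top"):
    p=capture(n)
    for q in("basket","lid_edge"):
        r=cut_out(p,q)[:1]
        if not r: print(n,q,None);continue
        P=cloud(p,r[0]["region"]);P=P[(P[:,2]>60)&(P[:,0]>400)&(P[:,0]<720)]
        print(n,q,round(r[0]["p"],2),len(P),P.min(0).round(),P.max(0).round())
        # dominant plane
        best=None;g=np.random.default_rng(0)
        for _ in range(300):
            a=P[g.choice(len(P),3,False)];N=np.cross(a[1]-a[0],a[2]-a[0]);N/=np.linalg.norm(N)+1e-9
            m=np.abs((P-a[0])@N)<4
            if best is None or m.sum()>best[0]: best=(m.sum(),N,P[m])
        print("  plane",best[0],best[1].round(2),best[2].mean(0).round(),best[2].min(0).round(),best[2].max(0).round())
    im=p["color"]; c=(slice(110,260),slice(180,330)) if n=="scene" else (slice(180,300),slice(380,500))
    cv2.imwrite(f"pics/z_{n}.png",cv2.resize(im[c],(400,400),interpolation=cv2.INTER_CUBIC))
cv2.imwrite("pics/z.png",np.hstack([cv2.imread("pics/z_scene.png"),cv2.imread("pics/z_top.png")]))
E
```

```text
scene basket 0.72 7 [ 571. -360.  186.] [ 590. -335.  201.]
  plane 7 [-0.18 -0.51  0.84] [ 578. -349.  194.] [ 571. -360.  186.] [ 590. -335.  201.]
scene lid_edge 0.39 85 [ 485. -432.  136.] [ 623. -277.  241.]
  plane 85 [-0.14 -0.5   0.85] [ 565. -348.  193.] [ 485. -432.  136.] [ 623. -277.  241.]
top basket 0.56 1619 [ 476. -405.   67.] [ 630. -234.  326.]
  plane 778 [0.3  0.93 0.23] [ 567. -261.  184.] [ 508. -294.  128.] [ 630. -234.  312.]
top lid_edge 0.56 220 [ 476. -409.  114.] [ 617. -260.  238.]
  plane 200 [-0.17 -0.5   0.85] [ 539. -331.  198.] [ 476. -409.  157.] [ 617. -260.  238.]
```

View pics/z.png

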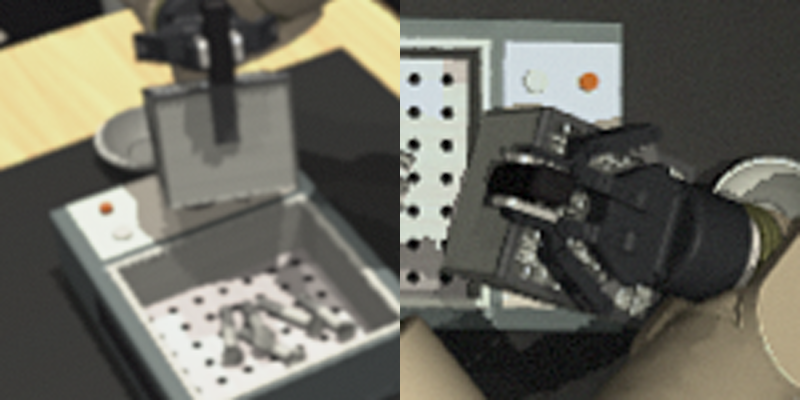

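The basket's lip met the dial during the tilt, so the handle pivoted in the pads. The basket is now only about 13° tilted with its lid shut, the bolts are still inside, and it rests on the dial plate. I'll lift clear, stand it back on its tray and regrip.

```bash

python3 -m jog '[[[0,0,10],[0,0,0],1],[[0,0,20],[0,0,0],1],[[0,0,30],[0,0,0],1],[[0,0,45],[0,0,0],1],[[0,0,60],[0,0,0],1],[[0,0,75],[0,0,0],1],[[0,0,80],[0,0,0],1],[[0,0,80],[0,0,0],1]]' 120
python3 st.py
cat > bp.py <<'E'
from h import *
def rear(p):
    r=cut_out(p,"basket")[:1]
    if not r: return
    P=cloud(p,r[0]["region"]); P=P[P[:,2]>40]; g=np.random.default_rng(0); out=[]
    for k in range(2):
        best=None
        for _ in range(300):
            a=P[g.choice(len(P),3,False)];N=np.cross(a[1]-a[0],a[2]-a[0]);N/=np.linalg.norm(N)+1e-9
            m=np.abs((P-a[0])@N)<4
            if best is None or m.sum()>best[0].sum(): best=(m,N)
        Q=P[best[0]];print("plane",len(Q),best[1].round(2),Q.mean(0).round(),Q.min(0).round(),Q.max(0).round());P=P[~best[0]]
        if len(P)<60:break
E
python3 - <<'E'
from bp import *
for n in("top","scene"):
    p=capture(n); print(n); rear(p); cv2.imwrite(f"pics/u_{n}.png",p["color"])
p=capture("scene"); r=cut_out(p,"dial_grip"); print([ (x["p"],x["box"]) for x in r[:1]])
a=cv2.imread("pics/u_scene.png")[80:280,150:410];b=cv2.imread("pics/u_top.png")[150:350,280:540]
cv2.imwrite("pics/u.png",cv2.resize(np.hstack([a,b]),(800,308),interpolation=cv2.INTER_CUBIC))
E
```

```text
time_s: 30.57
eef_pos: [569.0, -269.3, 348.4]
ee_rot: [-0.491, 0.444, 0.323, 0.676]
force: [0.5, 0.2, -4.3]
grip_width: 0.236
t30.6 pos [ 569. -269.  348.] y [ 0.95 -0.31  0.  ] yaw -18 z [0.28 0.87 0.4 ] j [-0.93  0.91  1.13  1.72  2.28 -0.29] F [ 0.5  0.2 -4.3] w 0.236
top
plane 931 [-0.29 -0.94 -0.2 ] [ 566. -263.  259.] [ 509. -294.  200.] [ 630. -237.  392.]
plane 386 [-0.15 -0.51  0.85] [ 540. -315.  283.] [ 475. -411.  232.] [ 619. -249.  333.]
scene
plane 2227 [-0.31 -0.93 -0.2 ] [ 572. -265.  257.] [ 511. -295.  201.] [ 630. -233.  389.]
plane 311 [-0.17 -0.96 -0.2 ] [ 574. -257.  361.] [ 561. -268.  327.] [ 587. -247.  394.]
[(0.86, [245.0, 166.4, 262.3, 190.0])]
```

View pics/u.png

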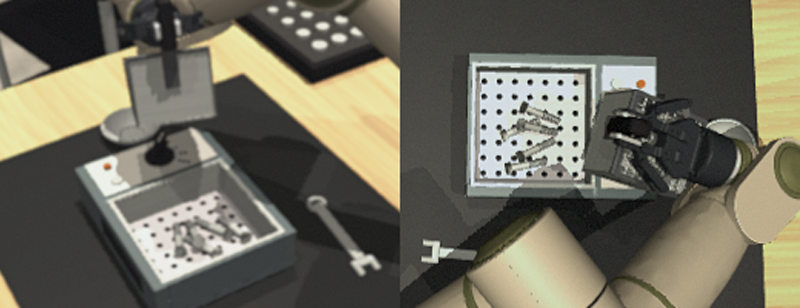

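```bash
python3 - <<'E'
from to import *
j0=np.array(sensors.sense()["joints"])
for psi in(-30,0,20,32,50,72,90,110,122):
    j=j0.copy(); G0=np.array([569,-269,348.]); b=Ro.from_euler("z",psi,degrees=True).apply([45,0,0])
    G1=np.array([474,366,330.])+b; m=[];js=[]
    for a in np.linspace(0,1,25):
        j,e=ik(*pour(G0+(G1-G0)*a,72+(psi-72)*a,101,-1),j); m.append(e);js.append(j)
    for z in(280,230,180,150):
        j,e=ik(*pour(np.r_[G1[:2],z],psi,101,-1),j); m.append(e);js.append(j)
    print(psi,G1.round(),"maxerr",max(m).round(3),"end",m[-1].round(3),"step",np.abs(np.diff(js,axis=0)).max().round(2),j.round(2),fk(j)[2].round())
E
```

```text
-30 [513. 344. 330.] maxerr 0.011 end 0.003 step 0.24 [ 0.77  0.95  1.61  4.37  1.58 -2.13] [310. 460. 104.]
0 [519. 366. 330.] maxerr 0.0 end 0.0 step 0.19 [ 0.66  0.86  1.89  3.79  1.45 -1.81] [285. 366. 105.]
20 [516. 381. 330.] maxerr 0.0 end 0.0 step 0.15 [ 0.51  0.84  2.    3.31  1.47 -1.62] [296. 301. 105.]
32 [512. 390. 330.] maxerr 0.0 end 0.0 step 0.13 [ 0.42  0.83  2.04  3.    1.49 -1.53] [314. 266. 105.]
50 [503. 400. 330.] maxerr 0.0 end 0.0 step 0.13 [ 0.28  0.83  2.02  2.56  1.52 -1.41] [353. 221. 105.]
72 [488. 409. 330.] maxerr 0.0 end 0.0 step 0.12 [ 0.16  0.86  1.91  2.08  1.58 -1.24] [416. 186. 105.]
90 [474. 411. 330.] maxerr 0.0 end 0.0 step 0.11 [ 0.13  0.9   1.76  1.77  1.68 -1.09] [474. 177. 105.]
110 [459. 408. 330.] maxerr 0.0 end 0.0 step 0.1 [ 0.13  0.96  1.56  1.51  1.85 -0.94] [539. 188. 105.]
122 [450. 404. 330.] maxerr 0.0 end 0.0 step 0.1 [ 0.15  1.01  1.43  1.38  1.98 -0.87] [574. 206. 105.]
```

```bash

python3 -m jog '[[[0,0,0],[-2,0.6,0],1],[[0,5,0],[-5,1.6,0],1],[[-1,15,0],[-8,2.6,0],1],[[-2,30,0],[-11.4,3.7,0],1],[[-3,50,0],[-11.4,3.7,0],1],[[-5,75,0],[-11.4,3.7,0],1],[[-7,100,0],[-11.4,3.7,0],1],[[-9,120,0],[-11.4,3.7,0],1]]' 120
python3 -m jog '[[[-2,28,0],[0,0,-2],1],[[-4,56,0],[0,0,-4],1],[[-7,84,0],[0,0,-6],1],[[-10,112,0],[0,0,-8],1],[[-13,140,0],[0,0,-10],1],[[-16,168,0],[0,0,-12],1],[[-18,196,0],[0,0,-14],1],[[-20,224,0],[0,0,-16],1]]'
python3 st.py
python3 -m jog '[[[-2,28,-2],[0,0,-2],1],[[-4,56,-4],[0,0,-5],1],[[-7,84,-6],[0,0,-8],1],[[-10,112,-8],[0,0,-11],1],[[-14,140,-10],[0,0,-14],1],[[-18,168,-12],[0,0,-17],1],[[-21,196,-14],[0,0,-20],1],[[-24,224,-16],[0,0,-22],1]]'
python3 -m jog '[[[-2,28,-5],[0,0,-2],1],[[-4,56,-20],[0,0,-2],1],[[-5,76,-40],[0,0,-2],1],[[-5,89,-60],[0,0,-2],1],[[-5,89,-80],[0,0,-2],1],[[-5,89,-100],[0,0,-2],1],[[-5,89,-110],[0,0,-2],1],[[-5,89,-110],[0,0,-2],1]]'
python3 st.py
python3 - <<'E'
from bp import *
from to import *
for n in("top","scene"):
    p=capture(n); print(n); rear(p); cv2.imwrite(f"pics/v_{n}.png",p["color"])
go(*pour([511,388,160],32,101,-1))
E
```

```text
time_s: 31.53
eef_pos: [559.7, -148.1, 346.9]
ee_rot: [-0.456, 0.512, 0.372, 0.626]
force: [0.1, 0.4, -3.1]
grip_width: 0.238
time_s: 32.2
eef_pos: [539.7, 75.4, 347.0]
ee_rot: [-0.363, 0.559, 0.296, 0.684]
force: [0.8, 0.5, -2.4]
grip_width: 0.234
t32.2 pos [540.  75. 347.] y [ 0.83 -0.56 -0.  ] yaw -34 z [0.55 0.81 0.2 ] j [-0.56  0.37  2.    1.74  1.69 -0.79] F [ 0.8  0.5 -2.4] w 0.234
time_s: 32.87
eef_pos: [515.1, 299.5, 330.6]
ee_rot: [-0.226, 0.606, 0.184, 0.74]
force: [1.6, -0.4, -2.6]
grip_width: 0.236
time_s: 33.53
eef_pos: [510.8, 387.2, 218.0]
ee_rot: [-0.213, 0.61, 0.175, 0.743]
force: [0.4, 0.8, -3.3]
grip_width: 0.238
t33.5 pos [511. 387. 218.] y [ 0.53 -0.85 -0.  ] yaw -58 z [0.83 0.52 0.19] j [ 0.41  0.65  2.07  2.99  1.35 -1.51] F [ 0.4  0.8 -3.3] w 0.238
top
plane 528 [ 0.53 -0.85  0.03] [480. 298. 135.] [411. 257.  75.] [528. 332. 186.]
plane 252 [-0.29 -0.18  0.94] [464. 330. 163.] [395. 264. 130.] [525. 428. 185.]
scene
plane 263 [ 0.26  0.17 -0.95] [479. 354. 175.] [406. 263. 138.] [529. 426. 187.]
shift [ -0.1   0.7 -62.3] turn [-0.3  0.5 -0. ]
```

View pics/v_scene.png

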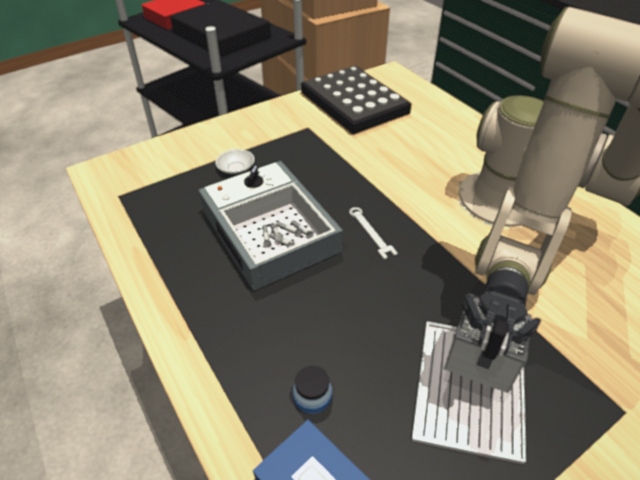

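The basket hangs upright over the tray, with its lid shut, at (490,360). Lowering it gently now.

```bash

python3 -m jog '[[[0,0,-10],[0,0,0],1],[[0,0,-20],[0,0,0],1],[[0,0,-30],[0,0,0],1],[[0,0,-40],[0,0,0],1],[[0,0,-50],[0,0,0],1],[[0,0,-58],[0,0,0],1],[[0,0,-62],[0,0,0],1],[[0,0,-64],[0,0,0],1]]'
python3 -m jog '[[[0,0,-1],[0,0,0],1],[[0,0,-2],[0,0,0],1],[[0,0,-3],[0,0,0],1],[[0,0,-4],[0,0,0],1],[[0,0,-5],[0,0,0],1],[[0,0,-5],[0,0,0],1],[[0,0,-5],[0,0,0],1],[[0,0,-5],[0,0,0],1]]'
python3 st.py
```

```text
time_s: 34.4
eef_pos: [511.1, 387.3, 157.3]
ee_rot: [-0.214, 0.608, 0.174, 0.744]
force: [-0.0, -0.3, -2.7]
grip_width: 0.235
time_s: 35.07
eef_pos: [511.0, 387.3, 152.4]
ee_rot: [-0.214, 0.608, 0.175, 0.744]
force: [-0.5, -0.6, -3.5]
grip_width: 0.242
t35.1 pos [511. 387. 152.] y [ 0.53 -0.85  0.  ] yaw -58 z [0.83 0.52 0.2 ] j [ 0.41  0.83  2.04  3.    1.5  -1.53] F [-0.5 -0.6 -3.5] w 0.242
```

```bash

python3 -m jog '[[[0,0,-1],[0,0,0],1],[[0,0,-2],[0,0,0],1],[[0,0,-3],[0,0,0],1],[[0,0,-4],[0,0,0],1],[[0,0,-4],[0,0,0],1],[[0,0,-4],[0,0,0],1],[[0,0,-4],[0,0,0],1],[[0,0,-4],[0,0,0],1]]'
python3 -m jog '[[[0,0,-1],[0,0,0],1],[[0,0,-2],[0,0,0],1],[[0,0,-3],[0,0,0],1],[[0,0,-3],[0,0,0],1],[[0,0,-3],[0,0,0],1],[[0,0,-3],[0,0,0],1],[[0,0,-3],[0,0,0],1],[[0,0,-3],[0,0,0],1]]'
python3 st.py
python3 - <<'E'
from bp import *
p=capture("scene"); rear(p)
r=cut_out(p,"basket")[0]; P=cloud(p,r["region"]); print("zmax", np.sort(P[:,2])[-20:].round()[::4])
E
```

```text
time_s: 35.73
eef_pos: [511.3, 387.5, 149.6]
ee_rot: [-0.214, 0.607, 0.174, 0.746]
force: [1.6, 1.4, 5.5]
grip_width: 0.234
time_s: 36.4
eef_pos: [511.9, 387.8, 149.1]
ee_rot: [-0.215, 0.604, 0.174, 0.748]
force: [2.0, 3.2, 15.1]
grip_width: 0.236
t36.4 pos [512. 388. 149.] y [ 0.53 -0.85  0.  ] yaw -58 z [0.83 0.52 0.21] j [ 0.41  0.84  2.03  3.    1.52 -1.53] F [ 2.   3.2 15.1] w 0.236
plane 1305 [-0.86 -0.52 -0.01] [500. 380.  77.] [467. 327.  40.] [533. 431. 195.]
plane 360 [-0.82 -0.58 -0.06] [526. 395. 166.] [515. 384. 125.] [532. 404. 198.]
zmax [197. 197. 198. 198. 198.]
```

```bash

python3 -m jog '[[[0,0,2],[0,0,0],0],[[0,0,2],[0,0,0],0],[[0,0,2],[0,0,0],0],[[0,0,2],[0,0,0],0],[[0,0,2],[0,0,0],0],[[0,0,10],[0,0,0],0],[[0,0,30],[0,0,0],0],[[0,0,50],[0,0,0],0]]'
python3 -m jog '[[[0,0,25],[0,0,0],0],[[0,0,50],[0,0,0],0],[[0,0,70],[-3.4,5.4,0],0],[[0,0,70],[-6.8,10.8,0],0],[[0,0,70],[-10.1,16.2,0],0],[[0,0,70],[-13.5,21.6,0],0],[[0,0,70],[-16.9,27,0],0],[[0,0,70],[-20.3,32.4,0],0]]'
python3 -m jog '[[[0,0,0],[-3.4,5.4,0],0],[[0,0,0],[-6.8,10.8,0],0],[[0,0,0],[-10.1,16.2,0],0],[[0,0,0],[-13.5,21.6,0],0],[[0,0,0],[-16.9,27,0],0],[[0,0,0],[-20.3,32.4,0],0],[[0,0,0],[-23.6,37.8,0],0],[[0,0,0],[-27,43.2,0],0]]'
python3 st.py
python3 - <<'E'
from to import *
go(*pour([511,388,260],32,0,-1))
from bp import *
p=capture("scene"); rear(p)
r=cut_out(p,"basket")[0]; P=cloud(p,r["region"]);H=P[(P[:,2]>182)&(P[:,2]<205)];print(len(H),H.mean(0).round(),cv2.minAreaRect(H[:,:2].astype(np.float32)) if len(H) else 0)
E
```

```text
time_s: 37.22
eef_pos: [510.8, 387.2, 195.3]
ee_rot: [-0.214, 0.609, 0.175, 0.744]
force: [0.1, 0.1, -0.4]
grip_width: 1.001
time_s: 37.88
eef_pos: [509.3, 390.2, 266.7]
ee_rot: [-0.158, 0.801, 0.233, 0.529]
force: [0.1, 1.7, -0.2]
grip_width: 1.001
time_s: 38.55
eef_pos: [504.0, 402.7, 266.0]
ee_rot: [-0.178, 0.844, 0.272, 0.426]
force: [0.1, 0.4, 0.6]
grip_width: 1.0
t38.5 pos [504. 403. 266.] y [ 0.61 -0.79 -0.07] yaw -52 z [ 0.62  0.53 -0.57] j [0.4  0.24 1.83 1.1  0.28 0.39] F [0.1 0.4 0.6] w 1.000
shift [  7.  -14.7  -6. ] turn [-34.4  43.   -3.5]
plane 1539 [ 0.28  0.16 -0.95] [445. 348.  91.] [352. 258.  64.] [533. 432. 129.]
plane 1149 [ 0.84  0.54 -0.07] [500. 383.  78.] [468. 329.  40.] [537. 432. 268.]
264 [519. 391. 192.] ((516.7865600585938, 389.73822021484375), (33.230926513671875, 22.807769775390625), 33.00824737548828)
```

```bash

python3 -m jog '[[[2,-3,0],[-4,5,0],0],[[4,-6,0],[-8,10,-1],0],[[6,-10,0],[-12,16,-1],0],[[7,-14,0],[-17,21,-2],0],[[7,-14,0],[-21,27,-2],0],[[7,-14,0],[-26,32,-3],0],[[7,-14,0],[-30,38,-3],0],[[7,-14,0],[-34,43,-3.5],0]]'
python3 -m jog '[[[0,0,0],[0,0,0],0],[[0,0,0],[0,0,0],0],[[0,0,0],[0,0,0],0],[[0,0,0],[0,0,0],0],[[0,0,0],[0,0,0],0],[[0,0,0],[0,0,0],0],[[0,0,0],[0,0,0],0],[[0,0,0],[0,0,0],0]]'
python3 st.py
python3 - <<'E'
from to import *
go(*pour([514,389,260],32.5,0,-1))
E
```

```text
time_s: 39.37
eef_pos: [510.1, 390.5, 266.7]
ee_rot: [-0.04, 0.955, 0.282, 0.081]
force: [0.4, -0.1, 0.4]
grip_width: 0.998
time_s: 40.03
eef_pos: [511.2, 389.0, 266.0]
ee_rot: [-0.038, 0.956, 0.28, 0.084]
force: [1.1, 0.3, -0.4]
grip_width: 1.0
t40.0 pos [511. 389. 266.] y [ 0.54 -0.84 -0.03] yaw -57 z [ 0.14  0.12 -0.98] j [0.45 0.47 1.24 0.05 1.26 1.44] F [ 1.1  0.3 -0.4] w 1.000
shift [ 2.8 -0.  -6. ] turn [-6.9  8.  -0.1]
```

```bash

python3 -m jog '[[[1,0,-10],[-3.5,4,0],0],[[2,0,-20],[-7,8,0],0],[[3,0,-40],[-7,8,0],0],[[3,0,-60],[-7,8,0],0],[[3,0,-80],[-7,8,0],0],[[3,0,-95],[-7,8,0],0],[[3,0,-106],[-7,8,0],0],[[3,0,-106],[-7,8,0],0]]' 120
python3 -m jog '[[[0,0,0],[0,0,0],1],[[0,0,0],[0,0,0],1],[[0,0,0],[0,0,0],1],[[0,0,0],[0,0,0],1],[[0,0,0],[0,0,0],1],[[0,0,0],[0,0,0],1],[[0,0,0],[0,0,0],1],[[0,0,0],[0,0,0],1]]' 120
python3 st.py
python3 -m jog '[[[0,0,10],[0,0,0],1],[[0,0,30],[0,0,0],1],[[0,0,55],[0,0,0],1],[[0,0,80],[0,0,0],1],[[0,0,105],[0,0,0],1],[[0,0,130],[0,0,0],1],[[0,0,155],[0,0,0],1],[[0,0,175],[0,0,0],1]]'
python3 st.py
python3 - <<'E'
from to import *
go(*pour([568,-272,335],72,0,-1))
j=sensors.sense()["joints"]
for a in np.linspace(0,1,11): j,e=ik(*pour(np.array([514,389,335])+a*np.array([54,-661,0]),32+40*a,0,-1),j)
for th in range(0,121,20): j,e=ik(*pour([568,-272,335],72,th,-1),j); print(th,round(e,4),j.round(2))
from bp import *
p=capture("scene"); rear(p)
E
```

```text
time_s: 40.7
eef_pos: [513.6, 388.6, 157.5]
ee_rot: [0.002, 0.96, 0.281, -0.002]
force: [0.0, 0.5, -0.2]
grip_width: 0.998
time_s: 41.37
eef_pos: [514.5, 389.3, 160.6]
ee_rot: [0.001, 0.96, 0.281, 0.0]
force: [-1.3, 1.2, 4.8]
grip_width: 0.239
t41.4 pos [515. 389. 161.] y [ 0.54 -0.84  0.  ] yaw -57 z [ 0. -0. -1.] j [ 0.47  0.65  1.21 -0.    1.28  1.47] F [-1.3  1.2  4.8] w 0.239
time_s: 42.03
eef_pos: [514.2, 388.8, 336.8]
ee_rot: [0.001, 0.96, 0.281, -0.0]
force: [-0.7, -0.3, -4.1]
grip_width: 0.244
t42.0 pos [514. 389. 337.] y [ 0.54 -0.84  0.  ] yaw -57 z [ 0. -0. -1.] j [ 0.47  0.56  0.9  -0.    1.68  1.47] F [-0.7 -0.3 -4.1] w 0.244
shift [  53.8 -660.8   -1.8] turn [ 0.1  0.1 39.4]
0 0.0 [-0.63  0.52  0.97  0.    1.65 -0.32]
20 0.0 [-0.75  0.57  0.94  0.32  1.78 -0.39]
40 0.0 [-0.85  0.63  0.93  0.63  1.91 -0.43]
60 0.0 [-0.92  0.71  0.96  0.92  2.02 -0.43]
80 0.0 [-0.95  0.8   1.01  1.2   2.13 -0.4 ]
100 0.0 [-0.95  0.88  1.08  1.49  2.22 -0.36]
120 0.0 [-0.92  0.95  1.16  1.81  2.32 -0.28]
plane 3164 [-0.85 -0.53  0.02] [501. 380. 238.] [468. 328. 179.] [534. 431. 372.]
plane 702 [ 0.29  0.18 -0.94] [471. 351. 275.] [362. 269. 239.] [533. 428. 306.]
```

```bash

python3 -m jog '[[[1,-15,0],[0,0,1],1],[[3,-35,0],[0,0,2],1],[[6,-65,0],[0,0,4],1],[[9,-98,0],[0,0,6],1],[[12,-131,0],[0,0,8],1],[[15,-164,0],[0,0,10],1],[[17,-197,0],[0,0,12],1],[[19,-230,0],[0,0,14],1]]'
python3 -m jog '[[[3,-33,0],[0,0,2],1],[[6,-66,0],[0,0,4],1],[[9,-99,0],[0,0,6],1],[[12,-132,0],[0,0,8],1],[[15,-165,0],[0,0,10],1],[[17,-198,0],[0,0,12],1],[[18,-225,0],[0,0,13],1],[[19,-240,0],[0,0,14],1]]'
python3 -m jog '[[[2,-20,0],[0,0,1],1],[[4,-40,0],[0,0,2],1],[[6,-65,0],[0,0,4],1],[[9,-95,0],[0,0,6],1],[[12,-125,0],[0,0,8],1],[[14,-155,0],[0,0,10],1],[[16,-180,0],[0,0,11.4],1],[[16,-191,0],[0,0,11.4],1]]'
python3 st.py
python3 -m jog '[[[0,0,0],[3,-1,0],1],[[0,0,0],[8,-2.6,0],1],[[0,0,0],[13,-4.2,0],1],[[0,0,0],[18,-5.8,0],1],[[0,0,0],[23,-7.5,0],1],[[0,0,0],[28,-9.1,0],1],[[0,0,0],[33,-10.7,0],1],[[0,0,0],[38,-12.3,0],1]]'
python3 st.py
python3 - <<'E'
from bp import *
for n in("scene","top"): p=capture(n); rear(p)
E
```

```text
time_s: 42.8
eef_pos: [532.7, 157.4, 332.9]
ee_rot: [0.001, 0.918, 0.397, -0.002]
force: [0.5, -0.2, -2.3]
grip_width: 0.243
time_s: 43.47
eef_pos: [551.7, -83.8, 332.6]
ee_rot: [0.0, 0.864, 0.504, -0.001]
force: [0.2, 0.6, -3.9]
grip_width: 0.243
time_s: 44.13
eef_pos: [567.6, -274.8, 331.9]
ee_rot: [-0.0, 0.809, 0.587, -0.001]
force: [-0.2, 0.0, -3.3]
grip_width: 0.243
t44.1 pos [ 568. -275.  332.] y [ 0.95 -0.31 -0.  ] yaw -18 z [-0. -0. -1.] j [-0.64  0.53  0.97 -0.    1.64 -0.32] F [-0.2  0.  -3.3] w 0.243
time_s: 44.8
eef_pos: [568.1, -271.7, 333.7]
ee_rot: [-0.202, 0.76, 0.551, 0.277]
force: [0.9, 0.0, -4.2]
grip_width: 0.244
t44.8 pos [ 568. -272.  334.] y [ 0.95 -0.31 -0.  ] yaw -18 z [ 0.2   0.61 -0.76] j [-0.85  0.63  0.94  0.63  1.91 -0.43] F [ 0.9  0.  -4.2] w 0.244
plane 2413 [-0.25 -0.74 -0.63] [ 586. -220.  245.] [ 519. -273.  201.] [ 650. -170.  294.]
plane 308 [0.44 0.79 0.42] [ 582. -249.  304.] [ 536. -282.  193.] [ 647. -177.  370.]
plane 1895 [0.26 0.74 0.62] [ 581. -223.  244.] [ 516. -301.  197.] [ 647. -173.  352.]
plane 489 [-0.27 -0.81  0.52] [ 546. -282.  231.] [ 489. -331.  158.] [ 625. -237.  318.]
```

There's no contact this time, and the basket is following the tool at 39° of tilt. I'll carry on with the pour.

```bash

python3 -m jog '[[[0,0,0],[4,-1.3,0],1],[[0,0,0],[8,-2.6,0],1],[[0,0,0],[12,-3.9,0],1],[[0,0,0],[16,-5.2,0],1],[[0,0,0],[20,-6.5,0],1],[[0,0,0],[24,-7.8,0],1],[[0,0,0],[28,-9.1,0],1],[[0,0,0],[32,-10.4,0],1]]'
python3 st.py
python3 -m jog '[[[0,0,-5],[4,-1.3,0],1],[[0,0,-12],[8,-2.6,0],1],[[0,0,-20],[12,-3.9,0],1],[[0,0,-28],[16,-5.2,0],1],[[0,0,-36],[20,-6.5,0],1],[[0,0,-44],[24,-7.8,0],1],[[0,0,-50],[28,-9.1,0],1],[[0,0,-55],[33,-10.7,0],1]]'
python3 st.py
python3 -m jog '[[[0,0,0],[0,0,0],1],[[0,0,0],[0,0,0],1],[[0,0,0],[0,0,0],1],[[0,0,0],[0,0,0],1],[[0,0,0],[0,0,0],1],[[0,0,0],[0,0,0],1],[[0,0,0],[0,0,0],1],[[0,0,0],[0,0,0],1]]'
python3 st.py
python3 - <<'E'
from bp import *
for n in("scene","top"): p=capture(n); rear(p); cv2.imwrite(f"pics/w_{n}.png",p["color"])
a=cv2.imread("pics/w_scene.png")[80:280,150:410];b=cv2.imread("pics/w_top.png")[150:350,280:540]
cv2.imwrite("pics/w.png",cv2.resize(np.hstack([a,b]),(800,308),interpolation=cv2.INTER_CUBIC))
E
```

```text
time_s: 45.67
eef_pos: [568.8, -271.0, 335.1]
ee_rot: [-0.351, 0.648, 0.471, 0.484]
force: [-0.3, -0.4, -3.0]
grip_width: 0.246
t45.7 pos [ 569. -271.  335.] y [ 0.95 -0.31  0.  ] yaw -18 z [ 0.3   0.91 -0.28] j [-0.94  0.77  0.99  1.11  2.09 -0.41] F [-0.3 -0.4 -3. ] w 0.246
time_s: 46.33
eef_pos: [568.9, -270.9, 280.3]
ee_rot: [-0.476, 0.475, 0.345, 0.655]
force: [1.0, -1.0, -0.9]
grip_width: 0.244
t46.3 pos [ 569. -271.  280.] y [ 0.95 -0.31 -0.  ] yaw -18 z [0.29 0.9  0.31] j [-0.94  0.99  1.12  1.55  2.26 -0.44] F [ 1.  -1.  -0.9] w 0.244
time_s: 47.0
eef_pos: [568.3, -272.0, 280.1]
ee_rot: [-0.475, 0.475, 0.344, 0.656]
force: [-0.8, 0.3, -2.5]
grip_width: 0.244
t47.0 pos [ 568. -272.  280.] y [ 0.95 -0.31 -0.  ] yaw -18 z [0.3  0.9  0.31] j [-0.94  0.99  1.12  1.55  2.26 -0.45] F [-0.8  0.3 -2.5] w 0.244
plane 2469 [0.29 0.89 0.34] [ 620. -114.  273.] [ 558. -149.  228.] [680. -81. 315.]
plane 929 [ 0.07  0.3  -0.95] [ 599. -177.  297.] [ 527. -260.  275.] [ 670. -107.  317.]
plane 2645 [-0.09 -0.26  0.96] [ 597. -173.  297.] [ 527. -243.  277.] [ 669. -106.  314.]
plane 717 [0.27 0.91 0.33] [ 616. -113.  273.] [ 557. -145.  229.] [675. -85. 317.]
```

View pics/w.png

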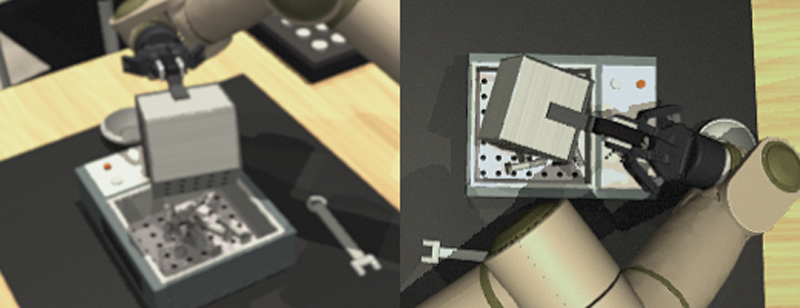

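The basket hangs tilted about 110° over the well, and the wrist force of about 2.5 N matches an empty basket. Now I reverse the path and return it to the tray.

```bash

python3 -m jog '[[[0,0,0],[3,-1,0],1],[[0,0,0],[6,-2,0],1],[[0,0,0],[6,-2,0],1],[[0,0,0],[6,-2,0],1],[[0,0,0],[6,-2,0],1],[[0,0,20],[3,-1,0],1],[[0,0,40],[0,0,0],1],[[0,0,57],[-3,1,0],1]]'
python3 st.py
python3 -m jog '[[[0,0,0],[-5,1.6,0],1],[[0,0,0],[-10,3.2,0],1],[[0,0,0],[-15,4.9,0],1],[[0,0,0],[-20,6.5,0],1],[[0,0,0],[-26,8.4,0],1],[[0,0,0],[-32,10.4,0],1],[[0,0,0],[-38,12.3,0],1],[[0,0,0],[-44,14.3,0],1]]'
python3 -m jog '[[[0,0,0],[-6,2,0],1],[[0,0,0],[-12,3.9,0],1],[[0,0,0],[-18,5.8,0],1],[[0,0,0],[-24,7.8,0],1],[[0,0,0],[-30,9.7,0],1],[[0,0,0],[-36,11.7,0],1],[[0,0,0],[-42,13.6,0],1],[[0,0,0],[-47,15.2,0],1]]'
python3 st.py
python3 - <<'E'
from to import *
go(*pour([568,-272,335],72,0,-1))
from bp import *
for n in("scene","top"):
    p=capture(n); rear(p); cv2.imwrite(f"pics/x_{n}.png",p["color"])
    for b in bolts(p,.25,30): print(round(b[0],2),b[1].round())
cv2.imwrite("pics/x.png",cv2.resize(cv2.imread("pics/x_top.png")[150:350,280:540],(780,600),interpolation=cv2.INTER_CUBIC))
E
```

```text
time_s: 47.87
eef_pos: [568.2, -272.2, 338.2]
ee_rot: [-0.465, 0.494, 0.358, 0.641]
force: [-0.4, -0.8, -1.0]
grip_width: 0.247
t47.9 pos [ 568. -272.  338.] y [ 0.95 -0.31  0.  ] yaw -18 z [0.3  0.92 0.26] j [-0.95  0.89  1.1   1.57  2.25 -0.34] F [-0.4 -0.8 -1. ] w 0.247
time_s: 48.53
eef_pos: [567.9, -272.9, 337.6]
ee_rot: [-0.285, 0.707, 0.513, 0.395]
force: [0.9, 0.2, -2.3]
grip_width: 0.241
time_s: 49.2
eef_pos: [568.2, -272.1, 338.6]
ee_rot: [-0.044, 0.806, 0.586, 0.065]
force: [0.2, 0.3, -2.0]
grip_width: 0.244
t49.2 pos [ 568. -272.  339.] y [ 0.95 -0.31  0.01] yaw -18 z [ 0.05  0.15 -0.99] j [-0.69  0.54  0.95  0.15  1.71 -0.36] F [ 0.2  0.3 -2. ] w 0.244
shift [-0.2  0.1 -3.6] turn [-8.4  3.1 -0. ]
plane 2061 [-0.32 -0.94 -0.13] [ 570. -272.  236.] [ 509. -299.  180.] [ 627. -245.  371.]
plane 306 [-0.27 -0.95 -0.17] [ 573. -259.  342.] [ 561. -270.  304.] [ 585. -247.  375.]
0.65 [ 591. -192.]
0.61 [ 612. -239.]
0.53 [ 595. -160.]
0.51 [ 558. -186.]
0.42 [ 619. -193.]
plane 508 [0.35 0.93 0.13] [ 579. -273.  226.] [ 515. -296.  177.] [ 626. -246.  531.]
plane 396 [-0.2  -0.62 -0.76] [ 505. -369.  204.] [ 472. -398.  174.] [ 529. -339.  226.]
0.69 [ 612. -238.]
0.6 [ 616. -197.]
0.51 [ 592. -188.]
0.48 [ 558. -252.]
0.42 [ 557. -188.]
```

View pics/x.png

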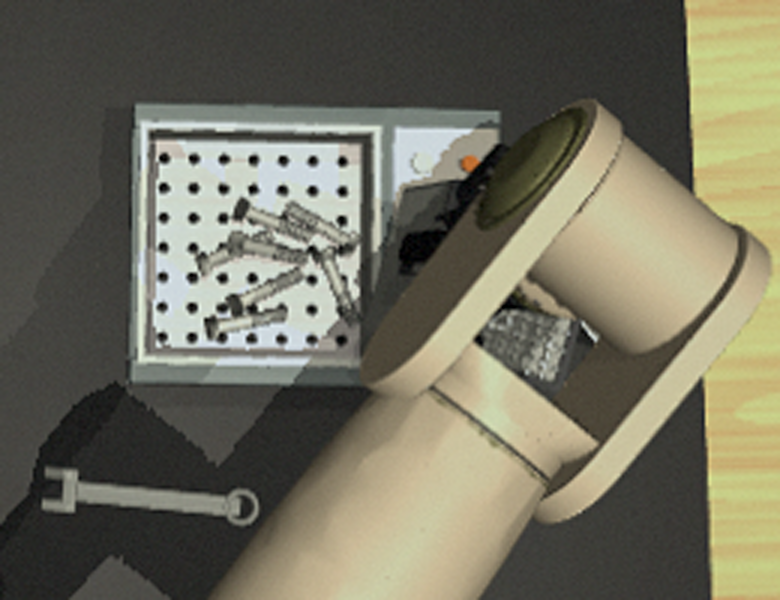

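```bash

python3 -m jog '[[[0,5,0],[-2,0.7,0],1],[[-1,20,0],[-5,1.7,0],1],[[-3,45,0],[-8.5,3,0],1],[[-5,75,0],[-8.5,3,0],1],[[-8,105,0],[-8.5,3,0],1],[[-11,138,0],[-8.5,3,0],1],[[-14,171,0],[-8.5,3,0],1],[[-17,204,0],[-8.5,3,0],1]]'
python3 -m jog '[[[-2,33,0],[0,0,-2],1],[[-4,66,0],[0,0,-5],1],[[-7,99,0],[0,0,-8],1],[[-10,132,0],[0,0,-11],1],[[-12,165,0],[0,0,-14],1],[[-14,198,0],[0,0,-17],1],[[-16,231,0],[0,0,-19],1],[[-18,264,0],[0,0,-21],1]]'
python3 -m jog '[[[-3,33,0],[0,0,-3],1],[[-6,66,0],[0,0,-6],1],[[-9,99,0],[0,0,-9],1],[[-12,130,0],[0,0,-12],1],[[-15,155,-10],[0,0,-15],1],[[-17,175,-25],[0,0,-17],1],[[-19,192,-45],[0,0,-18.4],1],[[-19,192,-65],[0,0,-18.4],1]]'
python3 st.py
python3 - <<'E'
from to import *
go(*pour([514,389,162],32.5,0,-1))
from bp import *
for n in("scene",):
    p=capture(n); rear(p)
E
```

```text
time_s: 50.17
eef_pos: [550.9, -67.3, 336.5]
ee_rot: [-0.003, 0.81, 0.587, 0.003]
force: [0.9, 0.3, -1.5]
grip_width: 0.241
time_s: 50.83
eef_pos: [533.3, 196.9, 336.5]
ee_rot: [-0.003, 0.903, 0.429, 0.002]
force: [-0.2, 0.3, -1.8]
grip_width: 0.244
time_s: 51.5
eef_pos: [514.0, 390.1, 270.2]
ee_rot: [-0.003, 0.96, 0.281, 0.002]
force: [-0.4, 0.3, -1.6]
grip_width: 0.242
t51.5 pos [514. 390. 270.] y [ 0.54 -0.84 -0.  ] yaw -57 z [ 0.    0.01 -1.  ] j [0.47 0.57 1.05 0.   1.51 1.47] F [-0.4  0.3 -1.6] w 0.242
shift [  -0.    -1.1 -108.2] turn [-0.4  0.2 -0.1]
plane 2692 [-0.85 -0.53  0.01] [501. 382. 171.] [468. 330. 111.] [534. 433. 304.]
plane 547 [ 0.31  0.18 -0.93] [478. 356. 212.] [371. 283. 171.] [532. 429. 241.]
```

Upright and on station, so I'll lower it, release, and rise.

```bash

python3 -m jog '[[[0,-1,-20],[0,0,0],1],[[0,-1,-45],[0,0,0],1],[[0,-1,-70],[0,0,0],1],[[0,-1,-85],[0,0,0],1],[[0,-1,-95],[0,0,0],1],[[0,-1,-101],[0,0,0],1],[[0,-1,-104],[0,0,0],1],[[0,-1,-105],[0,0,0],1]]'
python3 -m jog '[[[0,0,-1],[0,0,0],1],[[0,0,-2],[0,0,0],1],[[0,0,-3],[0,0,0],1],[[0,0,-4],[0,0,0],1],[[0,0,-5],[0,0,0],1],[[0,0,-5],[0,0,0],1],[[0,0,-5],[0,0,0],1],[[0,0,-5],[0,0,0],1]]'
python3 st.py
```

```text
time_s: 52.27
eef_pos: [514.9, 386.9, 167.6]
ee_rot: [-0.002, 0.96, 0.28, 0.003]
force: [0.4, 0.4, -2.7]
grip_width: 0.243
time_s: 52.93
eef_pos: [514.3, 387.0, 161.9]
ee_rot: [-0.001, 0.96, 0.281, 0.003]
force: [0.3, -0.3, -1.7]
grip_width: 0.245
t52.9 pos [514. 387. 162.] y [ 0.54 -0.84 -0.  ] yaw -57 z [ 0.  0. -1.] j [0.46 0.64 1.22 0.   1.27 1.46] F [ 0.3 -0.3 -1.7] w 0.245
```

```bash

python3 -m jog '[[[0,0,-1],[0,0,0],1],[[0,0,-2],[0,0,0],1],[[0,0,-3],[0,0,0],1],[[0,0,-3],[0,0,0],1],[[0,0,-3],[0,0,0],1],[[0,0,-3],[0,0,0],1],[[0,0,-3],[0,0,0],1],[[0,0,-3],[0,0,0],1]]'
python3 -m jog '[[[0,0,0],[0,0,0],0],[[0,0,0],[0,0,0],0],[[0,0,0],[0,0,0],0],[[0,0,0],[0,0,0],0],[[0,0,0],[0,0,0],0],[[0,0,0],[0,0,0],0],[[0,0,20],[0,0,0],0],[[0,0,50],[0,0,0],0]]'
python3 -m jog '[[[0,0,40],[0,0,0],0],[[0,0,70],[0,0,0],0],[[0,-40,70],[0,0,6],0],[[0,-80,70],[0,0,12],0],[[0,-120,70],[0,0,18],0],[[0,-160,70],[0,0,24],0],[[0,-200,70],[0,0,30],0],[[0,-240,70],[0,0,35],0]]'
python3 st.py
python3 - <<'E'
from bp import *
for n in("scene","top"):
    p=capture(n); rear(p); cv2.imwrite(f"pics/y_{n}.png",p["color"])
    print([(q,[(round(x["p"],2),world(p,x["centre"][1],x["centre"][0]).round()) for x in place_of(p,q)[:1]]) for q in("dial_grip","lid_edge")])
    for b in bolts(p,.25,30): print(round(b[0],2),b[1].round())
    r=cut_out(p,"dial_grip")[0];P=cloud(p,r["region"]);H=P[P[:,2]>100];print("bar",len(H),H.mean(0).round(1),cv2.minAreaRect(H[:,:2].astype(np.float32)) if len(H)>5 else 0)
a=cv2.imread("pics/y_top.png")[180:290,310:460];b=cv2.imread("pics/y_scene.png")[300:420,420:540]
cv2.imwrite("pics/y.png",np.hstack([cv2.resize(a,(480,352),interpolation=cv2.INTER_CUBIC),cv2.resize(b,(320,352),interpolation=cv2.INTER_CUBIC)]))
E
```

```text
time_s: 53.6
eef_pos: [515.0, 387.7, 161.0]
ee_rot: [-0.002, 0.96, 0.281, 0.005]
force: [0.9, 3.3, 9.0]
grip_width: 0.24
time_s: 54.27
eef_pos: [513.3, 386.4, 206.5]
ee_rot: [-0.001, 0.96, 0.281, -0.0]
force: [-0.4, -0.4, 0.6]
grip_width: 1.002
time_s: 54.93
eef_pos: [513.9, 145.3, 279.0]
ee_rot: [-0.002, 0.829, 0.559, 0.002]
force: [1.1, 0.5, 0.1]
grip_width: 0.995
t54.9 pos [514. 145. 279.] y [ 0.93 -0.38 -0.  ] yaw -22 z [ 0.    0.01 -1.  ] j [0.05 0.31 1.42 0.01 1.41 0.44] F [1.1 0.5 0.1] w 0.995
plane 1578 [ 0.27  0.18 -0.95] [446. 344.  91.] [354. 256.  64.] [535. 430. 129.]
plane 1164 [ 0.84  0.54 -0.08] [502. 380.  78.] [468. 326.  40.] [535. 431. 196.]
[('dial_grip', [(0.67, array([ 569., -331.,  107.]))]), ('lid_edge', [(0.82, array([389., 309.,  66.]))])]
0.68 [ 559. -186.]
0.53 [ 595. -161.]
0.53 [ 622. -213.]
0.46 [ 616. -241.]
0.42 [ 564. -249.]
0.42 [ 591. -193.]
bar 91 [ 578.2 -326.3  109.8] ((577.0215454101562, -330.4495849609375), (48.68523406982422, 14.253265380859375), 43.91884231567383)
plane 564 [ 0.29  0.18 -0.94] [446. 360.  94.] [371. 256.  63.] [520. 426. 124.]
plane 192 [ 0.53 -0.85 -0.03] [428. 400.  68.] [374. 364.  41.] [474. 425. 118.]
[('dial_grip', [(0.86, array([ 577., -320.,  113.]))]), ('lid_edge', [(0.78, array([428., 159., 571.]))])]
0.71 [ 619. -216.]
0.69 [ 615. -242.]
0.59 [ 592. -190.]
0.43 [ 557. -187.]
bar 127 [ 572.3 -332.7  111.1] ((572.8783569335938, -333.28448486328125), (49.07000732421875, 13.68558406829834), 42.52839660644531)
```

View pics/y.png

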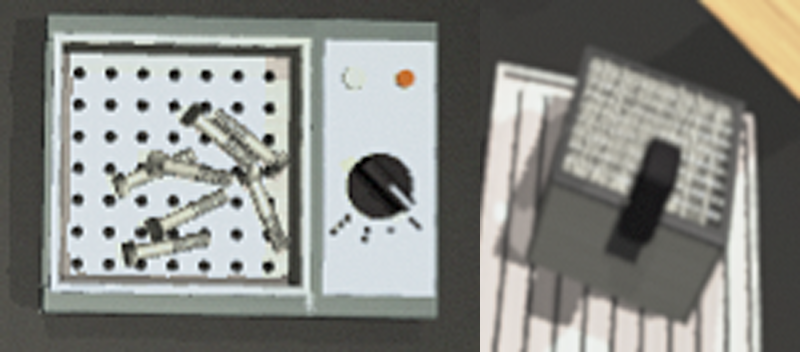

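The dial is still at off, at (380,187) in the crop. The basket is shut on its tray and the bolts lie in the well. Before turning the dial, I'll check the whole scene from both cameras.

```bash

python3 -m jog '[[[8,-35,0],[0,0,-4],0.4],[[16,-75,0],[0,0,-8],0.4],[[24,-115,0],[0,0,-12],0.4],[[32,-155,0],[0,0,-16],0.4],[[40,-195,0],[0,0,-20],0.4],[[45,-235,0],[0,0,-25],0.4],[[50,-275,0],[0,0,-25],0.4],[[54,-315,0],[0,0,-25],0.4]]' 25
python3 -m jog '[[[2,-40,0],[0,0,0],0.4],[[4,-80,0],[0,0,0],0.4],[[6,-120,0],[0,0,0],0.4],[[7,-160,0],[0,0,0],0.4],[[7,-161,-30],[0,0,0],0.4],[[7,-161,-65],[0,0,0],0.4],[[7,-161,-99],[0,0,0],0.4],[[7,-161,-99],[0,0,0],0.4]]'
python3 st.py
python3 - <<'E'
from h import *
p=capture("scene")
cv2.imwrite("pics/full.png",p["color"])
E
```

```text
time_s: 56.2
eef_pos: [568.4, -169.7, 278.8]
ee_rot: [-0.002, 0.932, 0.363, 0.003]
force: [-0.1, 0.1, 0.4]
grip_width: 0.601
time_s: 56.87
eef_pos: [573.3, -327.2, 172.4]
ee_rot: [-0.007, 0.932, 0.363, -0.0]
force: [-0.2, -0.0, -1.4]
grip_width: 0.599
t56.9 pos [ 573. -327.  172.] y [ 0.68 -0.74 -0.01] yaw -47 z [-0.01  0.01 -1.  ] j [-0.7   0.68  1.13  0.01  1.34  0.13] F [-0.2 -0.  -1.4] w 0.599
```

View pics/full.png

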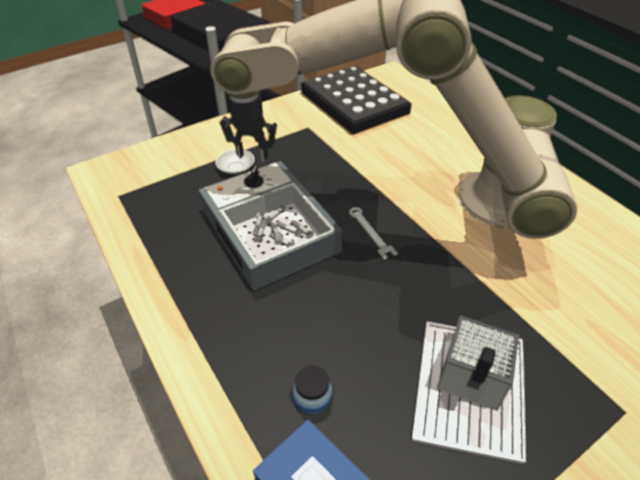

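The mat is clear, all bolts are in the well, and the basket is shut on its tray at (480,370). Now I grip the dial.

```bash

python3 -m jog '[[[0,-2,-10],[0,0,0],0.4],[[0,-2,-20],[0,0,0],0.4],[[0,-2,-35],[0,0,0],0.4],[[0,-2,-50],[0,0,0],0.4],[[0,-2,-50],[0,0,0],0.4],[[0,-2,-50],[0,0,0],0.4],[[0,-2,-50],[0,0,0],0.4],[[0,-2,-50],[0,0,0],0.4]]' 25
python3 st.py
```

```text
time_s: 57.58
eef_pos: [575.9, -331.4, 131.4]
ee_rot: [-0.001, 0.932, 0.363, 0.003]
force: [-0.4, 0.9, -0.2]
grip_width: 0.601
t57.6 pos [ 576. -331.  131.] y [ 0.68 -0.74  0.  ] yaw -47 z [ 0.01  0.   -1.  ] j [-0.7   0.72  1.17  0.01  1.25  0.12] F [-0.4  0.9 -0.2] w 0.601
```

```bash

python3 -m jog '[[[0,0,-10],[0,0,0],0.4],[[0,0,-20],[0,0,0],0.4],[[0,0,-23],[0,0,0],0.4],[[0,0,-23],[0,0,0],1],[[0,0,-23],[0,0,0],1],[[0,0,-23],[0,0,0],1],[[0,0,-23],[0,0,0],1],[[0,0,-23],[0,0,0],1]]' 30
python3 st.py
python3 -m jog '[[[0,0,0],[0,0,-5],1],[[0,0,0],[0,0,-11],1],[[0,0,0],[0,0,-17],1],[[0,0,0],[0,0,-23],1],[[0,0,0],[0,0,-29],1],[[0,0,0],[0,0,-35],1],[[0,0,0],[0,0,-41],1],[[0,0,0],[0,0,-47],1]]'
python3 -m jog '[[[0,0,0],[0,0,-5],1],[[0,0,0],[0,0,-9],1],[[0,0,0],[0,0,-13],1],[[0,0,0],[0,0,-13],1],[[0,0,0],[0,0,-13],1],[[0,0,0],[0,0,-13],1],[[0,0,0],[0,0,-13],1],[[0,0,0],[0,0,-13],1]]'
python3 st.py
python3 -m jog '[[[0,0,0],[0,0,0],0.4],[[0,0,0],[0,0,0],0.4],[[0,0,0],[0,0,0],0.4],[[0,0,0],[0,0,0],0.4],[[0,0,0],[0,0,0],0.4],[[0,0,20],[0,0,0],0.4],[[0,0,50],[0,0,0],0.4],[[0,0,85],[0,0,0],0.4]]'
python3 -m jog '[[[0,0,30],[0,0,0],0.4],[[-20,40,60],[0,0,0],0.4],[[-40,80,80],[0,0,0],0.4],[[-60,120,80],[0,0,0],0.4],[[-80,160,80],[0,0,0],0.4],[[-90,200,80],[0,0,0],0.4],[[-100,240,80],[0,0,0],0.4],[[-100,280,80],[0,0,0],0.4]]'
python3 st.py
python3 - <<'E'
from h import *
p=capture("top");a=p["color"]
for b in bolts(p,.25,30): print(round(b[0],2),b[1].round())
r=cut_out(p,"dial_grip")[0];P=cloud(p,r["region"]);H=P[P[:,2]>100];print("bar",len(H),H.mean(0).round(1),cv2.minAreaRect(H[:,:2].astype(np.float32)))
for q in("paste_tub","spanner","parts_dish"):
    v,u=place_of(p,q)[0]["centre"];print(q,world(p,u,v).round())
b=capture("scene")["color"]
cv2.imwrite("pics/end.png",np.hstack([cv2.resize(a[180:290,310:460],(480,352),interpolation=cv2.INTER_CUBIC),cv2.resize(b[140:300,180:325],(319,352),interpolation=cv2.INTER_CUBIC)]))
E
```

```text
time_s: 58.25
eef_pos: [576.1, -331.9, 107.4]
ee_rot: [0.0, 0.932, 0.363, 0.004]
force: [5.1, -5.1, -3.1]
grip_width: 0.147
t58.2 pos [ 576. -332.  107.] y [ 0.68 -0.74  0.  ] yaw -47 z [ 0.01  0.   -1.  ] j [-0.7   0.74  1.2   0.01  1.2   0.12] F [ 5.1 -5.1 -3.1] w 0.147
time_s: 58.92
eef_pos: [576.6, -332.9, 107.5]
ee_rot: [0.002, 0.999, -0.041, 0.006]
force: [8.4, -9.8, -6.4]
grip_width: 0.145
time_s: 59.58
eef_pos: [576.6, -333.3, 107.5]
ee_rot: [0.002, 0.988, -0.152, 0.006]
force: [9.0, -10.7, -6.3]
grip_width: 0.146
t59.6 pos [ 577. -333.  107.] y [-0.3  -0.95  0.  ] yaw -107 z [ 0.01 -0.01 -1.  ] j [-0.7   0.74  1.2   0.    1.19  1.17] F [  9.  -10.7  -6.3] w 0.146
time_s: 60.25
eef_pos: [574.7, -330.4, 191.4]
ee_rot: [-0.001, 0.988, -0.151, 0.002]
force: [-0.5, 0.3, 0.8]
grip_width: 0.601
time_s: 60.92
eef_pos: [475.8, -69.7, 272.3]
ee_rot: [0.0, 0.988, -0.152, 0.003]
force: [0.8, -0.7, 0.7]
grip_width: 0.603
t60.9 pos [476. -70. 272.] y [-0.3  -0.95 -0.  ] yaw -107 z [ 0.01 -0.   -1.  ] j [-0.39  0.19  1.59  0.    1.35  1.48] F [ 0.8 -0.7  0.7] w 0.603
0.63 [ 592. -191.]
0.57 [ 560. -251.]
0.43 [ 557. -188.]
bar 123 [ 572.4 -332.7  111. ] ((572.210205078125, -333.4792175292969), (13.305628776550293, 49.05820846557617), 72.82185363769531)
paste_tub [728. 204.  66.]
spanner [381. -84.   5.]
parts_dish [ 550. -509.    6.]
```

View pics/end.png

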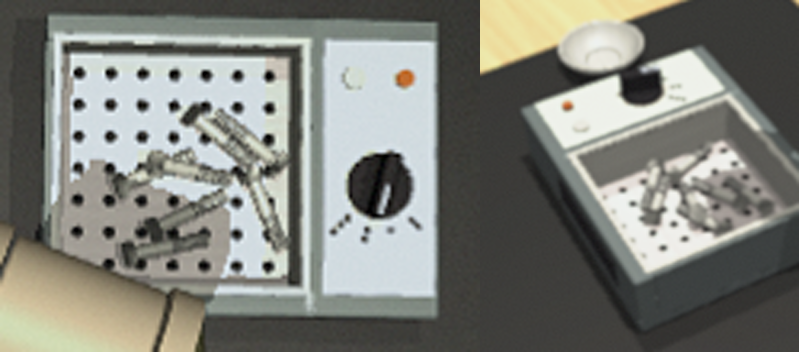

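```bash
python3 -c "
from rig import ctrl; print(ctrl.finish_job())"
```

```text
the job is handed in; nothing more can be done
None
```

The job is handed in at about 61 s of the 210 s, with no verdict reported. All the bolts I could find are in the dryer well, the empty basket is upright on its tray with the lid shut, and the dial was turned last.

**What I did:** I put the five stray bolts into the well one by one. I then tipped the basket to about 110–115° over the well, stood it back on its tray, and turned the dial 60° clockwise from off.

**What went wrong:** On the first tilt the basket's lip hit the dial and the handle pivoted in the jaws, so no bolts fell out. I set the basket back on its tray, regripped it and poured from higher up. The wrist force reached 46 N during that contact, and the dial stayed at off.

**Last checks:**
- **Dial:** the grip bar measured 43° before and −17° after. That matches the two-dot notch, and the picture agrees.
- **Basket:** upright on the tray with its lid shut. It weighed about 2–2.5 N after the pour, as an empty one should. I did not look directly inside it.
- **Bolts:** I count about seven in the heap by eye, which fits five strays plus two from the basket. The network found only three to six of them in any one picture, because they overlap. The full view just before the dial was turned showed none on the mat.
- **Tub, spanner and dish:** their network positions shifted by up to about 10 mm between the first and last top views. I take that as measurement noise, since neither the arm nor the basket should have come near them.

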